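Rotate the tea tins: old stock to the front, new stock behind

ROBOT

A 6-joint arm with a two-finger parallel gripper is mounted at the origin on the work surface. World frame = base frame: x ahead of the robot, y to its left, z up, the work surface at z = 0. Lengths are in m, angles in rad, forces in N, time in s.
With the tool pointing down it reaches from about 0.35 to 0.925 m from the base axis. Payload 6.4 kg.
Tool frame: the origin (TCP) lies between the finger pads; the fingertips stand 19 mm ahead of it and the grasp point (between the pads) is the TCP; z points along the fingers, y is the direction in which the jaws open and shut (so a half turn about z gives the same grasp; the last joint's range is limited). The gripper opens to 85 mm and grips with 20 to 120 N. Pads are 22 mm wide; open, the fingers measure 114 mm over their backs; the gripper's body (76 mm by 85 mm) begins 54 mm behind the grasp point. The pads swing forward as they close: fully open they stand 13 mm farther back than shut.
Start: joints at [-1.323, 0.245, 1.558, -0, 1.339, -0.174], TCP at [0.266, -0.593, 0.25] pointing down, gripper open.
Joint ranges: [-3.13, 3.13], [-1.02, 2.26], [0.13, 2.54], [-0.95, 4.09], [0.21, 2.88], [-2.74, 2.74]. Speed limits (rad/s): [2.57, 2.57, 3.14, 3.14, 3.14, 3.14].

INTERFACE

Orientations are given as a unit quaternion [w, x, y, z].
In Python, from bench import * gives the robot as it stands.
- The arm moves only by the tool apply_moves, never from a script. Its argument "deltas" is a list of rows, each an object with "claw": the finger opening in mm, from 0 to 85.4; "offset": the shift along the world's x, y, z in units of 40 mm (1.0 is 40 mm), a list of three; "spin": the turn about the world's z in rad. In form: [{"claw": claw, "offset": [x, y, z], "spin": spin}, ...]. A call has 1 to 20 rows; each row shifts and turns the pose as measured when the row begins; what a row does not reach is not made up. A row lasts 1/12 s, in which the tool goes at most 41.7 mm and 7.16 degrees, less where a joint would pass 70% of its speed; a pose out of reach is approached as far as the arm can. A call is refused whole if a number of a shift passes 1 or a number of a turn 0.125, either way. A call with a gripper value outside its range is refused whole. The fingers move at their own pace and stop on an object; "grip_force" is the grip in N (left out, the last holds). Time passes only in rows, so rows that do not move let the fingers close. It gives the time, the measured TCP pose, the force and the opening at its end, in the units of the state.
- get_state(): the state, without advancing time (a new reading comes with each control period).
- grab_frame(name): name is "scene" or "top"; returns the picture (384x512x3 uint8, red, green, blue); there is no depth.
- camera_info(name): a dict with "fx", "fy", "cx", "cy" (pixels), "k1" (the pictures are not rectified: a ray, as slopes to the right and down, at radius r is drawn at 1 + k1 r^2 times it, then the intrinsics apply), "extrinsics" (4x4, takes a point from camera to world coordinates). Camera axes: x right, y up, looking along -z (the intrinsics and any distortion apply to the point x, -y, -z); pixel columns grow to the right and rows downward; lengths in m; the calibration is good to about 2 mm. A picture is of the moment at which its call begins. camera_info takes no time and is no camera call.
- finish_job(): hands the job in, once; it reports no verdict.
The state is a dict: "clock": time; "joint_positions": joint angles; "qd": joint speeds; "tau": joint torques, N m; "eef_pos": TCP position; "ee_rot": TCP orientation; "force": force on the tool from outside, world axes, zero at the start; "moment": the same for the moment, N m; "finger_gap": finger opening in m.
Only numpy, scipy, OpenCV 4.12 (cv2) and the standard library are available. Lean on these libraries where they do the work, as an engineer would, in place of code of your own. Each camera call takes 0.05 s, during which the arm holds its last target.

TASK

Restock the square-tin row of the tea rack, oldest in front: first draw the square tin that is already in the rack forward along its lane until it rests against the front lip, then stand the new square tin from the stool in the same lane directly behind it, right up against it. Both end upright on the lane floor and released; leave the round tin, kettle, mug and lighter as they are.

Things in the scene. Friction and masses are not known exactly. Their poses are not given: they have to be found in the camera images.
- rack: Fixed wooden tea rack. Origin on the work surface below the inner face of the front lip, mid-width; +x into the rack, away from its front, +y to its left, z up. Shelf floor 12 mm above the origin, from x -12 to 210 mm, 270 mm wide. Two lanes run along x; one holds the old square tin, the other the round tin, which is which varies.
- lip (a point): Inner face of the rack's front lip, mid-width, at shelf-floor height; axes as the rack's. The lip is 12 mm thick and stands 14 mm above the shelf floor across the whole width.
- lane_left (a point): Front end of the rack's left lane, on its centre line (rack y = +50 mm), at the lip's inner face and shelf-floor height; axes as the rack's. The lane is 62 mm wide between rails 6 mm thick and 10 mm high.
- lane_right (a point): Front end of the rack's right lane, on its centre line (rack y = -50 mm), at the lip's inner face and shelf-floor height; axes as the rack's. The lane is 62 mm wide between rails 6 mm thick and 10 mm high.
- cupboard (a point): Front lower edge, mid-width, of the closed, immovable cupboard over the rack's rear: rack x = 90 to 210 mm, 130 to 230 mm above the shelf floor, 270 mm wide, on 14 mm posts at x = 105 and 200, y = +-128 mm. Open above for x under 90 mm. To reach the rear places lean the gripper 30 to 45 degrees, pointing down and into the rack.
- old_tin: Square aluminium tin already in the rack, upright in one lane, square to it within 5 degrees, centre 86 to 100 mm behind the lip at the start, so partly under the cupboard. Body 50 x 50 x 48 mm high with a round lid on top (36 mm across, 6 mm high), 54 mm in all; 0.1 to 0.21 kg. Origin at the centre of its underside, z up, x and y along its sides. It slides when pulled.
- new_tin: New square tin, same make and size as the old one (50 x 50 x 48 mm plus lid to 54 mm; 0.1 to 0.21 kg), upright on the stool's half nearest the robot. Origin at the centre of its underside, z up, x and y along its sides. To get behind the old tin it must pass over it, lifted more than 54 mm off the shelf floor, and under the cupboard, then go down.
- stool: Fixed low wooden stool, top 320 (x) by 340 (y) mm, 100 mm above the work surface. Origin on the work surface under its centre.
- round_tin: Bystander: round aluminium tin, 52 mm across, 56 mm high, in the other lane of the rack. Origin at the centre of its underside.
- kettle: Bystander: dented aluminium kettle on the far half of the stool, body 120 mm across, 130 mm high over its arched handle, spout reaching 93 mm from its axis. Origin at the centre of its underside.
- mug: Bystander: white enamel mug on the far half of the stool, 76 mm across, 80 mm high, with one handle. Origin at the centre of its underside.
- lighter: Bystander: green plastic lighter, about 80 x 24 x 12 mm, lying on top of the rack's cupboard. Origin at the centre of its underside.
Mind the look-alikes: they are no part of the job. Leave any yellow look-alike of the new_tin alone.

How it is judged:
By the outcome, as a careful person would: the job done as asked, in the order asked, and still so for the second after the job is handed in, with the robot touching nothing.
It also fails if it takes over 58 s, if anything falls off the work surface, if the arm or the gripper's body presses on something with over 40 N, if the wrist force passes 120 N, or if a joint passes its speed limit or range.

## Working session

There is one attempt and no reset: what is moved stays moved. The work goes in short steps, Python scripts to look and compute and a tool call to move; the robot and the scene stay as the last step left them, time stands still between calls to the robot, and variables do not carry over. Pictures are saved under pics/ and viewed, and the job is handed in when it is done.

Besides the shell and the picture viewer there is one more tool, called after ">>>" in YAML: its name, and indented under it one key for each argument. apply_moves: Moves the arm, as the interface text tells. Its arguments: {"type":"object","properties":{"deltas":{"type":"array","items":{"type":"object","properties":{"claw":{"type":"number"},"offset":{"type":"array","items":{"type":"number"}},"spin":{"type":"number"}}}},"grip_force":{"type":"number"}},"required":["deltas"]}

```bash
mkdir -p pics; ls; python3 - <<'E'
from bench import *
import cv2,json
for n in ("scene","top"):
    f=grab_frame(n); cv2.imwrite(f"pics/{n}0.png",cv2.resize(f[:,:,::-1],None,fx=1.5,fy=1.5,interpolation=cv2.INTER_CUBIC))
    cv2.imwrite(f"pics/raw_{n}0.png",f[:,:,::-1])
    print(n,camera_info(n))
print(get_state())
E
```

```text
pics
scene {'fx': 358.8370279478614, 'fy': 358.8370279478614, 'cx': 259.0920566406665, 'cy': 191.90629556401043, 'k1': 0.02499013106424361, 'extrinsics': array([[-0.72927328, -0.59988367,  0.32908974,  0.87538388],
       [ 0.68422113, -0.63840383,  0.35253652,  0.36696097],
       [-0.00138875,  0.48226562,  0.87602394,  0.97756962],
       [ 0.        ,  0.        ,  0.        ,  1.        ]])}
top {'fx': 366.398178811299, 'fy': 366.398178811299, 'cx': 254.41620050876045, 'cy': 195.98965118933586, 'k1': -0.0709764757609126, 'extrinsics': array([[ 0.02510873,  0.98740834, -0.15618685,  0.41355751],
       [-0.99935006,  0.02074972, -0.02947732,  0.00444589],
       [-0.02586532,  0.15682547,  0.98728758,  1.06761894],
       [ 0.        ,  0.        ,  0.        ,  1.        ]])}
{'clock': 0.1, 'joint_positions': array([-1.32310014e+00,  2.45760797e-01,  1.55887946e+00,  2.14302529e-05,
        1.33869672e+00, -1.74103291e-01]), 'qd': array([ 9.84245989e-04, -1.05089147e-03, -1.29130352e-03, -8.59620845e-04,
       -1.68959550e-05,  6.36154101e-04]), 'tau': array([ 1.07971377e-03, -4.30671573e+01, -3.27128112e+01, -1.19361534e-04,
        2.86873867e-03, -1.04884123e-05]), 'eef_pos': array([ 0.26600508, -0.59257248,  0.24928669]), 'ee_rot': array([-8.71954239e-04,  9.77843105e-01,  2.09337289e-01, -2.16665915e-05]), 'force': array([0.21991521, 0.26081282, 0.01988522]), 'moment': array([ 0.01063539,  0.00872691, -0.00922723]), 'finger_gap': 0.08543100920029287}
```

View pics/scene0.png

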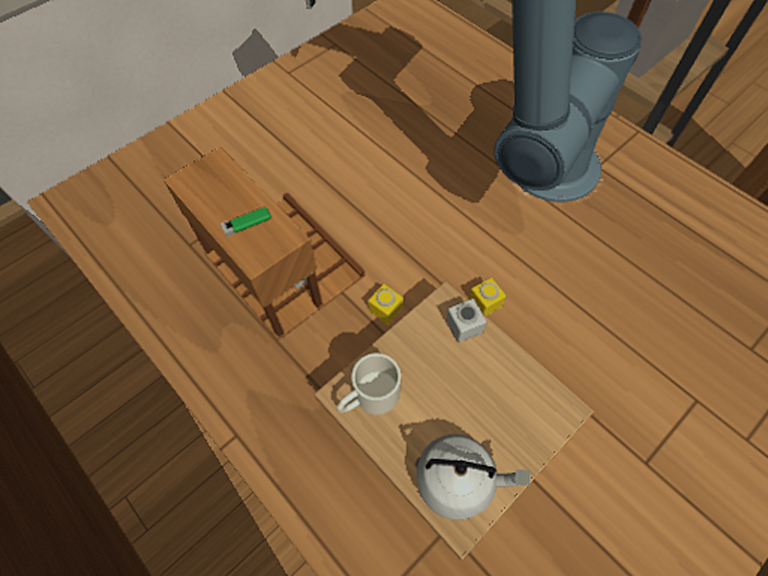

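View pics/top0.png

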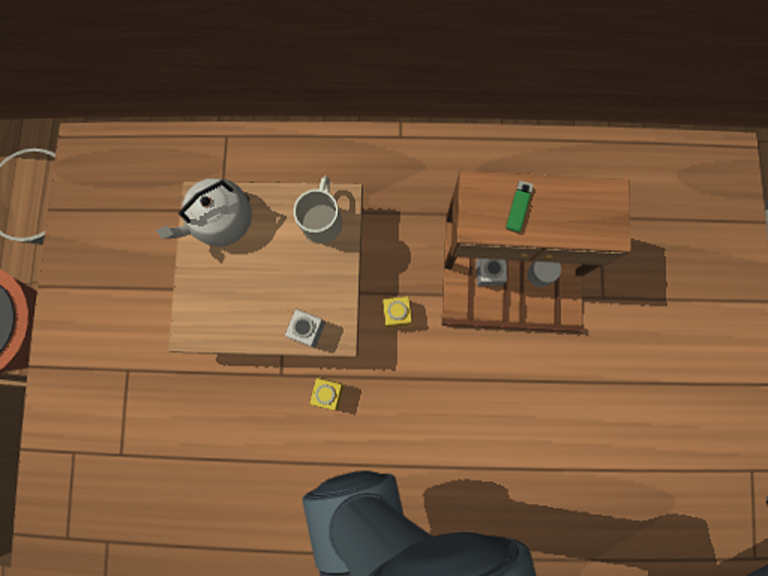

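```bash
cat > h.py <<'E'
from bench import *
import numpy as np,cv2
from scipy.spatial.transform import Rotation as R
def ray(n,u,v):
    c=camera_info(n);E=np.array(c['extrinsics'])
    d=np.array([(u-c['cx'])/c['fx'],(v-c['cy'])/c['fy']])
    s=d.copy()
    for _ in range(20): s=d/(1+c['k1']*(s@s))
    return E[:3,3],E[:3,:3]@np.array([s[0],-s[1],-1])
def pz(n,u,v,z):
    o,d=ray(n,u,v);t=(z-o[2])/d[2];return o+t*d
def proj(n,P):
    c=camera_info(n);E=np.array(c['extrinsics']);p=(np.asarray(P)-E[:3,3])@E[:3,:3]
    s=np.stack([p[...,0]/-p[...,2],-p[...,1]/-p[...,2]],-1);r=(s**2).sum(-1,keepdims=True)
    s=s*(1+c['k1']*r);return s*[c['fx'],c['fy']]+[c['cx'],c['cy']]
def crop(n,x0,y0,w,h,k,name,img=None):
    f=grab_frame(n)[:,:,::-1] if img is None else cv2.imread(img)
    cv2.imwrite('pics/'+name,cv2.resize(f[y0:y0+h,x0:x0+w],None,fx=k,fy=k,interpolation=cv2.INTER_CUBIC))
def st():
    s=get_state();q=s['ee_rot'];r=R.from_quat([q[1],q[2],q[3],q[0]]).as_matrix()
    print('t',round(s['clock'],2),'p',s['eef_pos'].round(4),'z',r[:,2].round(3),'y',r[:,1].round(3),'gap',round(s['finger_gap'],4),'F',s['force'].round(1),'q',s['joint_positions'].round(2))
E
python3 - <<'E'
from h import *
crop('top',280,105,150,125,5,'rack.png','pics/raw_top0.png')
crop('top',180,190,110,90,7,'stool.png','pics/raw_top0.png')
crop('scene',110,120,140,110,5.5,'rack_s.png','pics/raw_scene0.png')
E
```

```text
(no output)
```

View pics/rack.png

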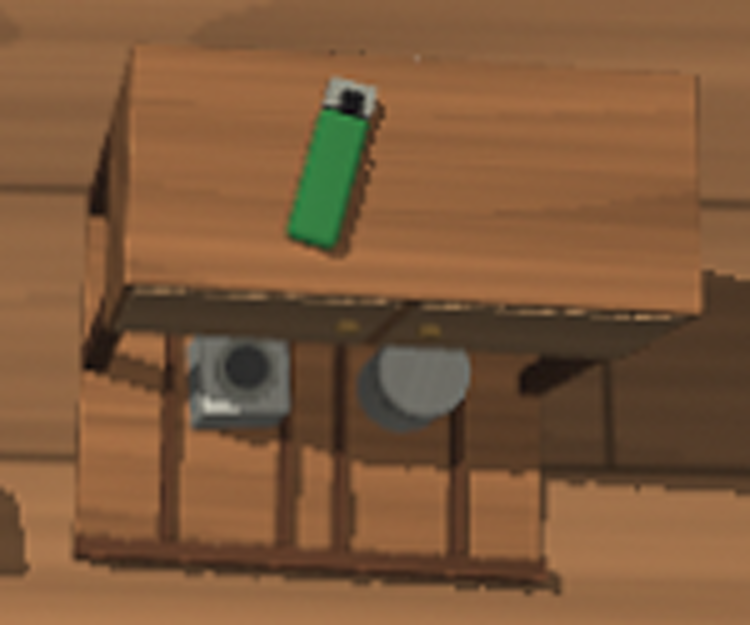

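View pics/stool.png

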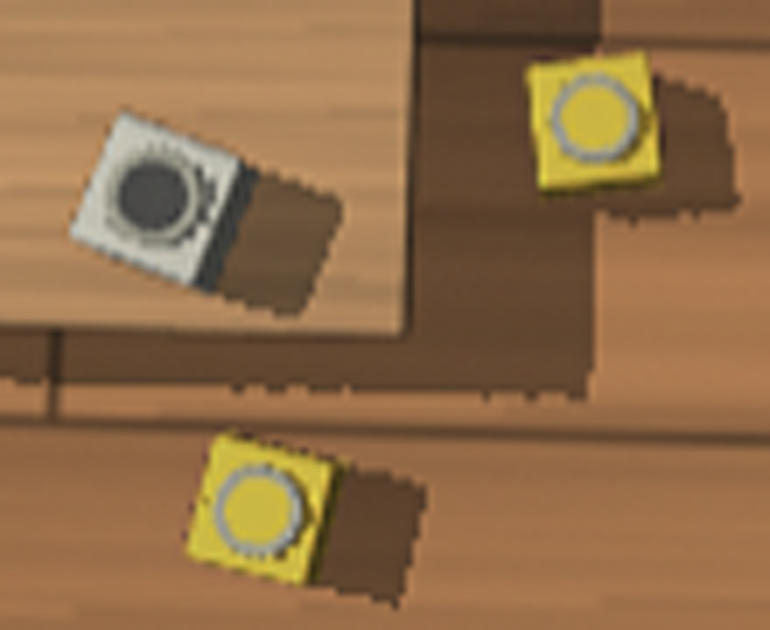

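View pics/rack_s.png

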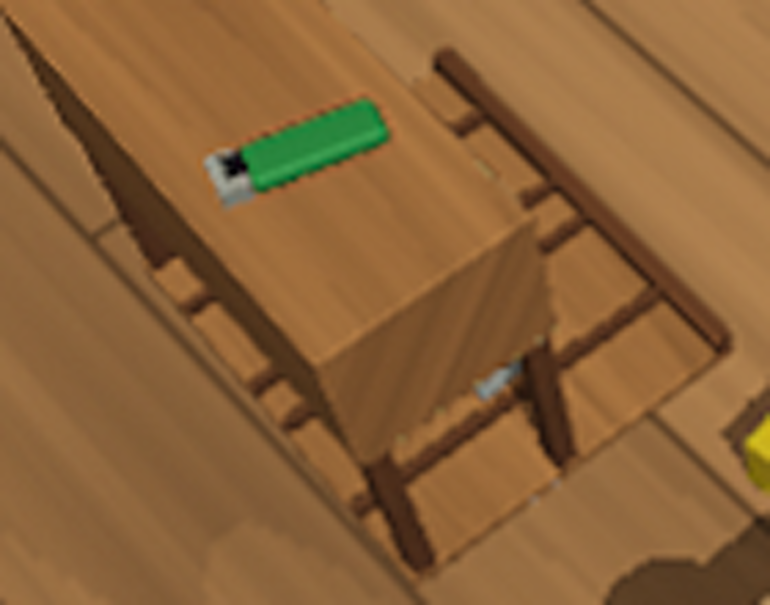

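```bash
python3 - <<'E'
from h import *
def T(px,py,z): return pz('top',280+(px+.5)/5-.5,105+(py+.5)/5-.5,z)
a,b=T(78,538,.026),T(548,568,.026); print('lip inner top',a,b,np.linalg.norm(a-b),np.degrees(np.arctan2(*(a-b)[[0,1]])))
a,b=T(76,558,.026),T(552,584,.026); print('lip outer top',a,b,np.linalg.norm(a-b),np.degrees(np.arctan2(*(a-b)[[0,1]])))
a,b=T(128,284,.142),T(700,316,.142); print('cup top front at z=.242',T(128,284,.242),T(700,316,.242));
print('cup bottom front',T(112,328,.142),T(652,358,.142))
for p in [(178,340),(170,545),(290,345),(285,550),(342,350),(340,555),(460,400),(458,560)]: print('rail',p,T(*p,.022).round(4))
print('old top corners', T(190,400,.06),T(288,406,.06),'lid c',T(245,367,.066)); print('round', T(424,373,.068))
def S(px,py,z): return pz('top',180+(px+.5)/7-.5,190+(py+.5)/7-.5,z)
c=[S(125,112,.148),S(243,160,.148),S(197,287,.148),S(72,238,.148)]
print('new',np.round(c,4),np.mean(c,0),[np.linalg.norm(c[i]-c[i-1]).round(4) for i in range(4)],[np.degrees(np.arctan2((c[i]-c[i-1])[1],(c[i]-c[i-1])[0])).round(1) for i in range(4)],'lid',S(152,196,.154))
print('stool corner',S(405,332,.1))
E
```

```text
lip inner top [ 0.53395622 -0.08204234  0.026     ] [ 0.52227665 -0.35068096  0.026     ] 0.2688923925688138 2.489473061585376
lip outer top [ 0.52246787 -0.08100087  0.026     ] [ 0.51316294 -0.35271843  0.026     ] 0.2718768373195267 1.9613189923744636
cup top front at z=.242 [ 0.62763079 -0.08636014  0.242     ] [ 0.6183838  -0.35231751  0.242     ]
cup bottom front [ 0.62999743 -0.08914301  0.142     ] [ 0.62026362 -0.36912447  0.142     ]
rail (178, 340) [ 0.6517 -0.1397  0.022 ]
rail (170, 545) [ 0.5315 -0.135   0.022 ]
rail (290, 345) [ 0.6501 -0.205   0.022 ]
rail (285, 550) [ 0.53   -0.2009  0.022 ]
rail (342, 350) [ 0.6478 -0.2353  0.022 ]
rail (340, 555) [ 0.5278 -0.2324  0.022 ]
rail (460, 400) [ 0.6196 -0.3036  0.022 ]
rail (458, 560) [ 0.5263 -0.3002  0.022 ]
old top corners [ 0.60886653 -0.14113965  0.06      ] [ 0.60661103 -0.19587615  0.06      ] lid c [ 0.62705645 -0.17096257  0.066     ]
round [ 0.62536998 -0.2703327   0.068     ]
new [[0.5313 0.1764 0.148 ]
 [0.5147 0.1325 0.148 ]
 [0.4684 0.1473 0.148 ]
 [0.485  0.1935 0.148 ]] [0.49986067 0.16243331 0.148     ] [np.float64(0.0494), np.float64(0.0469), np.float64(0.0486), np.float64(0.0491)] [np.float64(-20.2), np.float64(-110.7), np.float64(162.4), np.float64(70.3)] lid [0.50031686 0.16403687 0.154     ]
stool corner [0.45635065 0.07533993 0.1       ]
```

>>> apply_moves:
  deltas:
    - {"claw": 85, "offset": [0.4, -0.9, 0], "spin": 0}
    - {"claw": 85, "offset": [0.4, -0.9, 0], "spin": 0}
    - {"claw": 85, "offset": [0.4, -0.9, 0], "spin": 0}
    - {"claw": 85, "offset": [0.4, -0.9, 0], "spin": 0}
    - {"claw": 85, "offset": [0.4, -0.9, 0], "spin": 0}
    - {"claw": 85, "offset": [0.4, -0.9, 0], "spin": 0}
    - {"claw": 85, "offset": [0.4, -0.9, 0], "spin": 0}
    - {"claw": 85, "offset": [0.4, -0.9, 0], "spin": 0}

```text
clock: 0.77
eef_pos: [0.3865, -0.8595, 0.2388]
ee_rot: [-0.012, 0.978, 0.209, -0.001]
force: [-0.4, -1.7, 0.2]
finger_gap: 0.0847
```

```bash
python3 -c "
from h import *
st()"
```

```text
t 0.77 p [ 0.3865 -0.8595  0.2388] z [-0.007  0.024 -1.   ] y [ 0.409 -0.912 -0.025] gap 0.0847 F [-0.4 -1.7  0.2] q [-1.27  1.07  0.38  0.    1.71 -0.12]
```

>>> apply_moves:
  deltas:
    - {"claw": 85, "offset": [0.4, -0.9, 0], "spin": 0}
    - {"claw": 85, "offset": [0.4, -0.9, 0], "spin": 0}
    - {"claw": 85, "offset": [0.4, -0.9, 0], "spin": 0}
    - {"claw": 85, "offset": [0.4, -0.9, 0], "spin": 0}
    - {"claw": 85, "offset": [0.4, -0.9, 0], "spin": 0}
    - {"claw": 85, "offset": [0.4, -0.9, 0], "spin": 0}

```text
clock: 1.27
eef_pos: [0.4077, -0.9078, 0.1797]
ee_rot: [0.027, 0.978, 0.209, 0.01]
force: [-0.0, 0.4, 0.5]
finger_gap: 0.085
```

```bash
python3 -c "
from h import *
st()"
```

```text
t 1.27 p [ 0.4077 -0.9078  0.1797] z [ 0.031 -0.049 -0.998] y [ 0.408 -0.911  0.057] gap 0.085 F [-0.   0.4  0.5] q [-1.27  1.29  0.13  0.01  1.67 -0.11]
```

>>> apply_moves:
  deltas:
    - {"claw": 85, "offset": [0.4, -0.9, 0.6], "spin": 0}
    - {"claw": 85, "offset": [0.4, -0.9, 0.6], "spin": 0}
    - {"claw": 85, "offset": [0.4, -0.9, 0.6], "spin": 0}
    - {"claw": 85, "offset": [0.4, -0.9, 0.6], "spin": 0}
    - {"claw": 85, "offset": [0.4, -0.9, 0.6], "spin": 0}
    - {"claw": 85, "offset": [0.4, -0.9, 0.6], "spin": 0}

```text
clock: 1.77
eef_pos: [0.4137, -0.9217, 0.2771]
ee_rot: [0.096, 0.973, 0.208, 0.025]
force: [0.5, -1.0, 0.1]
finger_gap: 0.085
```

```bash
python3 -c "
from h import *
st()"
```

```text
t 1.77 p [ 0.4137 -0.9217  0.2771] z [ 0.088 -0.177 -0.98 ] y [ 0.399 -0.895  0.198] gap 0.085 F [ 0.5 -1.   0.1] q [-1.27  1.19  0.13  0.03  1.63 -0.11]
```

>>> apply_moves:
  deltas:
    - {"claw": 85, "offset": [0.4, -0.9, 0.6], "spin": 0}
    - {"claw": 85, "offset": [0.4, -0.9, 0.6], "spin": 0}
    - {"claw": 85, "offset": [0.4, -0.9, 0.6], "spin": 0}
    - {"claw": 85, "offset": [0.4, -0.9, 0.6], "spin": 0}
    - {"claw": 85, "offset": [0.4, -0.9, 0.6], "spin": 0}
    - {"claw": 85, "offset": [0.4, -0.9, 0.6], "spin": 0}
    - {"claw": 85, "offset": [0.4, -0.9, 0.6], "spin": 0}
    - {"claw": 85, "offset": [0.4, -0.9, 0.6], "spin": 0}
    - {"claw": 85, "offset": [0.4, -0.9, 0.6], "spin": 0}
    - {"claw": 85, "offset": [0.4, -0.9, 0.6], "spin": 0}

```text
clock: 2.6
eef_pos: [0.423, -0.9443, 0.4026]
ee_rot: [0.22, 0.953, 0.203, 0.05]
force: [0.1, 0.5, 0.4]
finger_gap: 0.085
```

```bash
python3 -c "
from h import *
st()"
```

```text
t 2.6 p [ 0.423  -0.9443  0.4026] z [ 0.185 -0.398 -0.898] y [ 0.365 -0.821  0.439] gap 0.085 F [0.1 0.5 0.4] q [-1.27  1.08  0.13  0.06  1.49 -0.11]
```

>>> apply_moves:
  deltas:
    - {"claw": 85, "offset": [0.4, -0.9, -0.9], "spin": 0}
    - {"claw": 85, "offset": [0.4, -0.9, -0.9], "spin": 0}
    - {"claw": 85, "offset": [0.4, -0.9, -0.9], "spin": 0}
    - {"claw": 85, "offset": [0.4, -0.9, -0.9], "spin": 0}

```text
clock: 2.93
eef_pos: [0.4451, -0.9938, 0.2769]
ee_rot: [0.256, 0.944, 0.201, 0.057]
force: [0.8, 0.4, 0.3]
finger_gap: 0.0849
```

```bash
python3 -c "
from h import *
st()"
```

```text
t 2.93 p [ 0.4451 -0.9938  0.2769] z [ 0.211 -0.46  -0.863] y [ 0.35  -0.788  0.506] gap 0.0849 F [0.8 0.4 0.3] q [-1.27  1.22  0.13  0.07  1.27 -0.12]
```

>>> apply_moves:
  deltas:
    - {"claw": 85, "offset": [-0.4, 0.9, 0.5], "spin": 0}
    - {"claw": 85, "offset": [-0.4, 0.9, 0.5], "spin": 0.125}
    - {"claw": 85, "offset": [-0.4, 0.9, 0.5], "spin": 0.125}
    - {"claw": 85, "offset": [-0.4, 0.9, 0.3], "spin": 0.125}
    - {"claw": 85, "offset": [-0.4, 0.9, 0], "spin": 0.125}
    - {"claw": 85, "offset": [-0.4, 0.9, 0], "spin": 0.125}
    - {"claw": 85, "offset": [-0.4, 0.9, 0], "spin": 0.125}
    - {"claw": 85, "offset": [0, 0, 0], "spin": 0.125}
    - {"claw": 85, "offset": [0, 0, 0], "spin": 0.125}

```text
clock: 3.68
eef_pos: [0.3431, -0.752, 0.2474]
ee_rot: [0.162, 0.751, 0.621, 0.156]
force: [0.8, -0.6, 0.9]
finger_gap: 0.0848
```

```bash
python3 -c "
from h import *
st()"
```

```text
t 3.68 p [ 0.3431 -0.752   0.2474] z [ 0.436 -0.05  -0.898] y [ 0.881 -0.177  0.438] gap 0.0848 F [ 0.8 -0.6  0.9] q [-1.4   0.56  1.2   0.46  1.28 -1.32]
```

>>> apply_moves:
  deltas:
    - {"claw": 85, "offset": [0, 0, 0.3], "spin": 0.125}
    - {"claw": 85, "offset": [0, 0, 0.3], "spin": 0.125}
    - {"claw": 85, "offset": [0, 0, 0.3], "spin": 0.125}
    - {"claw": 85, "offset": [0, 0, 0.3], "spin": 0.125}
    - {"claw": 85, "offset": [0, 0, 0.3], "spin": 0.125}
    - {"claw": 85, "offset": [0, 0, 0], "spin": 0.125}
    - {"claw": 85, "offset": [0, 0, 0], "spin": 0.125}
    - {"claw": 85, "offset": [0, 0, 0], "spin": 0.125}
    - {"claw": 85, "offset": [0, 0, 0], "spin": 0.125}

```text
clock: 4.43
eef_pos: [0.3381, -0.7505, 0.3092]
ee_rot: [0.054, 0.304, 0.926, 0.216]
force: [0.1, 0.4, 0.0]
finger_gap: 0.0851
```

```bash
python3 -c "
from h import *
st()"
```

```text
t 4.43 p [ 0.3381 -0.7505  0.3092] z [ 0.232  0.367 -0.901] y [0.54  0.721 0.433] gap 0.0851 F [0.1 0.4 0. ] q [-1.37  0.81  0.71  0.33  1.93 -2.24]
```

>>> apply_moves:
  deltas:
    - {"claw": 85, "offset": [0.4, -0.9, 0], "spin": 0}
    - {"claw": 85, "offset": [0.4, -0.9, 0], "spin": 0}
    - {"claw": 85, "offset": [0.4, -0.9, 0], "spin": 0}
    - {"claw": 85, "offset": [0.4, -0.9, 0], "spin": 0}
    - {"claw": 85, "offset": [0.4, -0.9, 0.6], "spin": 0}
    - {"claw": 85, "offset": [0.4, -0.9, 0.6], "spin": 0}
    - {"claw": 85, "offset": [0.4, -0.9, 0.6], "spin": 0}
    - {"claw": 85, "offset": [0.4, -0.9, 0.6], "spin": 0}
    - {"claw": 85, "offset": [0.4, -0.9, 0.6], "spin": 0}
    - {"claw": 85, "offset": [0.4, -0.9, 0.6], "spin": 0}
    - {"claw": 85, "offset": [0.4, -0.9, 0.6], "spin": 0}
    - {"claw": 85, "offset": [0.4, -0.9, 0.6], "spin": 0}

```text
clock: 5.43
eef_pos: [0.4018, -0.8298, 0.3918]
ee_rot: [0.128, 0.327, 0.924, 0.151]
force: [0.1, -0.1, -0.5]
finger_gap: 0.0848
```

```bash
python3 -c "
from h import *
st()"
```

```text
t 5.43 p [ 0.4018 -0.8298  0.3918] z [ 0.336  0.196 -0.921] y [0.565 0.741 0.364] gap 0.0848 F [ 0.1 -0.1 -0.5] q [-1.34  1.08  0.13  0.43  2.02 -2.06]
```

>>> apply_moves:
  deltas:
    - {"claw": 85, "offset": [0.4, -0.9, 0.3], "spin": 0}
    - {"claw": 85, "offset": [0.4, -0.9, 0.3], "spin": 0}
    - {"claw": 85, "offset": [0.4, -0.9, 0.3], "spin": 0}
    - {"claw": 85, "offset": [0.4, -0.9, 0.3], "spin": 0}
    - {"claw": 85, "offset": [0.4, -0.9, 0.3], "spin": 0}
    - {"claw": 85, "offset": [0.4, -0.9, 0.3], "spin": 0}
    - {"claw": 85, "offset": [0.4, -0.9, 0.3], "spin": 0}
    - {"claw": 85, "offset": [0.4, -0.9, 0.3], "spin": 0}
    - {"claw": 85, "offset": [0.4, -0.9, 0.3], "spin": 0}
    - {"claw": 85, "offset": [0.4, -0.9, 0.3], "spin": 0}

```text
clock: 6.27
eef_pos: [0.4453, -0.8784, 0.3953]
ee_rot: [0.222, 0.347, 0.909, 0.066]
force: [-0.1, -0.8, -0.5]
finger_gap: 0.0851
```

```bash
python3 -c "
from h import *
st()"
```

```text
t 6.27 p [ 0.4453 -0.8784  0.3953] z [ 0.449 -0.033 -0.893] y [0.601 0.751 0.274] gap 0.0851 F [-0.1 -0.8 -0.5] q [-1.32  1.09  0.13  0.45  1.75 -2.04]
```

>>> apply_moves:
  deltas:
    - {"claw": 85, "offset": [-0.2, 0.45, 0], "spin": 0.125}
    - {"claw": 85, "offset": [-0.2, 0.45, 0], "spin": 0.125}
    - {"claw": 85, "offset": [-0.2, 0.45, 0], "spin": 0.125}
    - {"claw": 85, "offset": [0.4, -0.9, 0.3], "spin": 0}
    - {"claw": 85, "offset": [0.4, -0.9, 0.3], "spin": 0}
    - {"claw": 85, "offset": [0.4, -0.9, 0.3], "spin": 0}
    - {"claw": 85, "offset": [0.4, -0.9, 0.3], "spin": 0}
    - {"claw": 85, "offset": [0.4, -0.9, 0.3], "spin": 0}
    - {"claw": 85, "offset": [0.4, -0.9, 0.3], "spin": 0}
    - {"claw": 85, "offset": [0.4, -0.9, 0.3], "spin": 0}
    - {"claw": 85, "offset": [0.4, -0.9, 0.3], "spin": 0}
    - {"claw": 85, "offset": [0.4, -0.9, 0.3], "spin": 0}

```text
clock: 7.27
eef_pos: [0.4644, -0.8796, 0.3784]
ee_rot: [0.26, 0.195, 0.944, 0.05]
force: [0.1, 0.3, -0.3]
finger_gap: 0.085
```

```bash
python3 -c "
from h import *
st()"
```

```text
t 7.27 p [ 0.4644 -0.8796  0.3784] z [ 0.511 -0.007 -0.86 ] y [0.343 0.919 0.196] gap 0.085 F [ 0.1  0.3 -0.3] q [-1.32  1.11  0.13  0.52  1.72 -2.35]
```

>>> apply_moves:
  deltas:
    - {"claw": 85, "offset": [0.4, -0.9, 0.2], "spin": 0.1}
    - {"claw": 85, "offset": [0.4, -0.9, 0.2], "spin": 0.1}
    - {"claw": 85, "offset": [0.4, -0.9, 0.2], "spin": 0}
    - {"claw": 85, "offset": [0.4, -0.9, 0.2], "spin": 0}
    - {"claw": 85, "offset": [0.4, -0.9, 0.2], "spin": 0}
    - {"claw": 85, "offset": [0.4, -0.9, 0.2], "spin": 0}
    - {"claw": 85, "offset": [0.4, -0.9, 0.2], "spin": 0}
    - {"claw": 85, "offset": [0.4, -0.9, 0.2], "spin": 0}

```text
clock: 7.93
eef_pos: [0.4927, -0.9073, 0.3756]
ee_rot: [0.317, 0.116, 0.941, -0.023]
force: [0.5, -0.0, -0.4]
finger_gap: 0.0847
```

```bash
python3 -c "
from h import *
st()"
```

```text
t 7.93 p [ 0.4927 -0.9073  0.3756] z [ 0.591 -0.116 -0.798] y [0.232 0.972 0.031] gap 0.0847 F [ 0.5 -0.  -0.4] q [-1.31  1.13  0.13  0.57  1.56 -2.54]
```

>>> apply_moves:
  deltas:
    - {"claw": 85, "offset": [0.4, -0.9, 0.2], "spin": 0}
    - {"claw": 85, "offset": [0.0, 0.9, 0], "spin": 0}
    - {"claw": 85, "offset": [-0.1, 1, 0], "spin": 0.05}
    - {"claw": 85, "offset": [-0.1, 1, 0], "spin": 0.05}
    - {"claw": 85, "offset": [-0.1, 1, 0], "spin": 0.05}
    - {"claw": 85, "offset": [0, 1, 0], "spin": 0.05}
    - {"claw": 85, "offset": [0, 1, 0], "spin": 0}
    - {"claw": 85, "offset": [0, 1, 0], "spin": 0}
    - {"claw": 85, "offset": [0, 1, 0], "spin": 0}
    - {"claw": 85, "offset": [0, 1, 0], "spin": 0}

```text
clock: 8.77
eef_pos: [0.5101, -0.5908, 0.3934]
ee_rot: [0.315, 0.058, 0.947, -0.007]
force: [0.9, -0.2, 0.3]
finger_gap: 0.0848
```

```bash
python3 -c "
from h import *
st()"
```

```text
t 8.77 p [ 0.5101 -0.5908  0.3934] z [ 0.596 -0.049 -0.801] y [0.113 0.993 0.024] gap 0.0848 F [ 0.9 -0.2  0.3] q [-1.17  0.27  1.35  0.59  1.24 -2.73]
```

>>> apply_moves:
  deltas:
    - {"claw": 85, "offset": [0, 1, 0], "spin": 0}
    - {"claw": 85, "offset": [0, 1, 0], "spin": 0}
    - {"claw": 85, "offset": [0, 1, 0], "spin": 0}
    - {"claw": 85, "offset": [0, 1, 0], "spin": 0}
    - {"claw": 85, "offset": [0, 1, 0], "spin": 0}
    - {"claw": 85, "offset": [0, 1, 0], "spin": 0}
    - {"claw": 85, "offset": [0, 1, 0], "spin": 0}

```text
clock: 9.35
eef_pos: [0.5101, -0.2999, 0.412]
ee_rot: [0.327, 0.055, 0.943, -0.025]
force: [0.9, 0.3, 1.3]
finger_gap: 0.0853
```

```bash
python3 -c "
from h import *
st()"
```

```text
t 9.35 p [ 0.5101 -0.2999  0.412 ] z [ 0.614 -0.084 -0.785] y [ 0.121  0.993 -0.012] gap 0.0853 F [0.9 0.3 1.3] q [-0.9  -0.29  1.88  0.51  1.09 -2.49]
```

>>> apply_moves:
  deltas:
    - {"claw": 85, "offset": [0, 0.6, -0.7], "spin": 0.03}
    - {"claw": 85, "offset": [0, 0.6, -0.7], "spin": 0.03}
    - {"claw": 85, "offset": [0, 0.6, -0.7], "spin": 0.02}
    - {"claw": 85, "offset": [0, 0.6, -0.7], "spin": 0}
    - {"claw": 85, "offset": [0, 0.6, -0.7], "spin": 0}
    - {"claw": 85, "offset": [0, 0.3, -0.7], "spin": 0}
    - {"claw": 85, "offset": [0, 0, -0.7], "spin": 0}

```text
clock: 9.93
eef_pos: [0.5151, -0.1599, 0.2405]
ee_rot: [0.352, 0.006, 0.936, -0.034]
force: [0.0, -0.0, 1.2]
finger_gap: 0.0851
```

```bash
python3 -c "
from h import *
st()"
```

```text
t 9.93 p [ 0.5151 -0.1599  0.2405] z [ 0.657 -0.068 -0.75 ] y [ 0.036  0.998 -0.059] gap 0.0851 F [ 0.  -0.   1.2] q [-0.67 -0.35  2.26  0.6   0.69 -2.59]
```

>>> apply_moves:
  deltas:
    - {"claw": 85, "offset": [0.15, -0.03, -0.5], "spin": 0}
    - {"claw": 85, "offset": [0.15, -0.03, -0.5], "spin": 0}
    - {"claw": 85, "offset": [0.15, -0.03, -0.5], "spin": 0}
    - {"claw": 85, "offset": [0.15, -0.03, -0.5], "spin": 0}
    - {"claw": 85, "offset": [0.1, -0.03, -0.4], "spin": 0}
    - {"claw": 85, "offset": [0, 0, 0], "spin": 0}

```text
clock: 10.43
eef_pos: [0.5501, -0.1599, 0.1563]
ee_rot: [0.351, 0.012, 0.935, -0.046]
force: [-0.2, 0.9, -0.6]
finger_gap: 0.0851
```

```bash
python3 - <<'E'
from h import *
st()
crop('top',270,95,170,140,4.5,'a1.png')
crop('scene',90,90,190,150,4,'a1s.png')
E
```

```text
t 10.43 p [ 0.5501 -0.1599  0.1563] z [ 0.656 -0.095 -0.749] y [ 0.055  0.995 -0.078] gap 0.0851 F [-0.2  0.9 -0.6] q [-0.61 -0.1   2.23  0.75  0.45 -2.74]
```

View pics/a1.png

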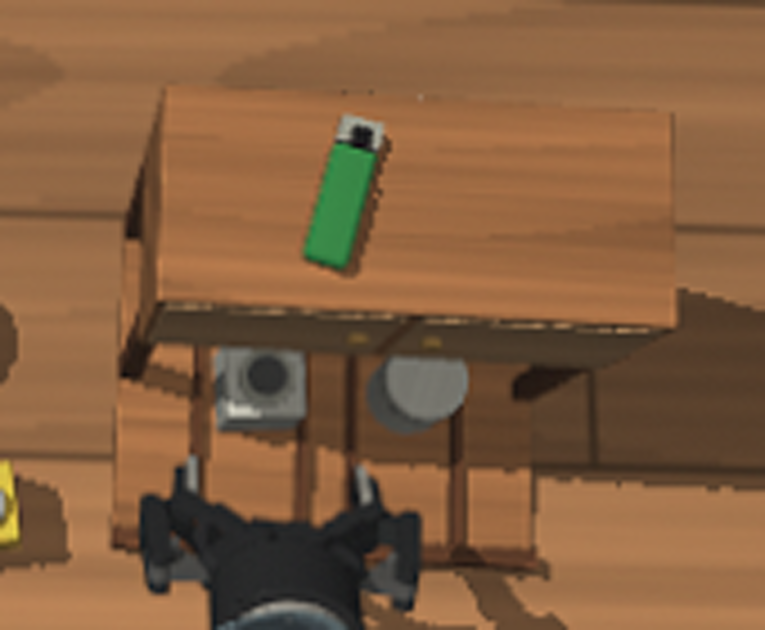

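View pics/a1s.png

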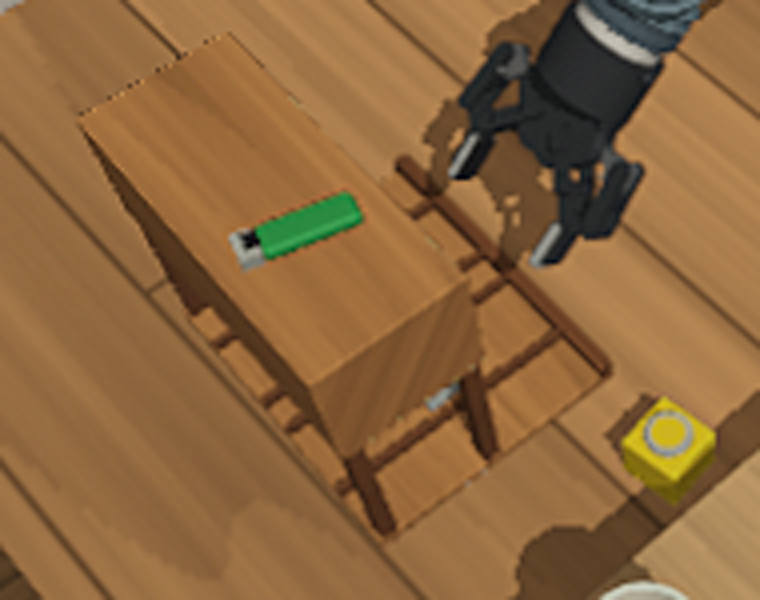

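```bash
cat > kin.py <<'E'
import numpy as np
from scipy.optimize import least_squares
from scipy.spatial.transform import Rotation as R
# q, p, z, y
D=[([-1.32310014,.245760797,1.55887946,2e-5,1.33869672,-.174103291],[.26600508,-.59257248,.24928669],None,None),
([-1.27,1.07,.38,0,1.71,-.12],[.3865,-.8595,.2388],[-.007,.024,-1],[.409,-.912,-.025]),
([-1.27,1.29,.13,.01,1.67,-.11],[.4077,-.9078,.1797],[.031,-.049,-.998],[.408,-.911,.057]),
([-1.27,1.19,.13,.03,1.63,-.11],[.4137,-.9217,.2771],[.088,-.177,-.98],[.399,-.895,.198]),
([-1.27,1.08,.13,.06,1.49,-.11],[.423,-.9443,.4026],[.185,-.398,-.898],[.365,-.821,.439]),
([-1.4,.56,1.2,.46,1.28,-1.32],[.3431,-.752,.2474],[.436,-.05,-.898],[.881,-.177,.438]),
([-1.37,.81,.71,.33,1.93,-2.24],[.3381,-.7505,.3092],[.232,.367,-.901],[.54,.721,.433]),
([-1.34,1.08,.13,.43,2.02,-2.06],[.4018,-.8298,.3918],[.336,.196,-.921],[.565,.741,.364]),
([-1.32,1.09,.13,.45,1.75,-2.04],[.4453,-.8784,.3953],[.449,-.033,-.893],[.601,.751,.274]),
([-1.31,1.13,.13,.57,1.56,-2.54],[.4927,-.9073,.3756],[.591,-.116,-.798],[.232,.972,.031]),
([-1.17,.27,1.35,.59,1.24,-2.73],[.5101,-.5908,.3934],[.596,-.049,-.801],[.113,.993,.024]),
([-.9,-.29,1.88,.51,1.09,-2.49],[.5101,-.2999,.412],[.614,-.084,-.785],[.121,.993,-.012]),
([-.67,-.35,2.26,.6,.69,-2.59],[.5151,-.1599,.2405],[.657,-.068,-.75],[.036,.998,-.059]),
([-.61,-.1,2.23,.75,.45,-2.74],[.5501,-.1599,.1563],[.656,-.095,-.749],[.055,.995,-.078])]
def rot(a,t): return R.from_rotvec(np.array(a)*t).as_matrix()
Y=[0,1,0];Z=[0,0,1]
def fk(P,q,s=(1,1,1)):
    d,h,L1,L2,ao,L3,wo,a2,a3,a4,a5,a6,r=P
    T=rot(Z,q[0]);p=np.array([0,0,h])+T@[r,d,0]
    T=T@rot(Y,q[1]+a2);p=p+T@[0,0,L1]
    T=T@rot(Y,q[2]+a3);p=p+T@[ao,0,L2]
    T=T@rot(Z,s[0]*(q[3]+a4));
    T=T@rot(Y,s[1]*(q[4]+a5));p=p+T@[wo,0,L3]
    T=T@rot(Z,s[2]*(q[5]+a6))
    return p,T
def res(P,s):
    o=[]
    for q,p,z,y in D:
        pp,T=fk(P,q,s);o+=list(pp-p)
        if z is not None: o+=list(.3*(T[:,2]-z))+list(.3*(T[:,1]-y))
    return np.array(o)
if __name__=='__main__':
    best=None
    for s4 in(1,-1):
      for s6 in(1,-1):
        for a6 in(0,1.57,3.14,-1.57):
          for L in(.4,.5):
            f=least_squares(res,[.11,.3,L,.4,0,.25,0,0,0,0,0,a6,0],args=((s4,1,s6),))
            if best is None or f.cost<best[0].cost: best=(f,(s4,1,s6))
    f,s=best;print(f.cost,s,f.x.round(4));r=f.fun;print(np.abs(r).max(),np.sqrt((r**2).mean()))
    np.savez('kin.npz',P=f.x,s=s)
E
python3 kin.py
```

```text
0.00013941189164611736 (1, 1, 1) [ 1.1400e-01  2.7480e-01  4.1660e-01  5.6610e-01  7.0800e-02  2.3380e-01
 -4.7000e-03 -5.4000e-03  1.3000e-03 -1.2000e-03  3.0000e-03  1.5697e+00
  1.1000e-03]
0.0044364659049208055 0.0015243134610162339
```

```bash
cat > plan.py <<'E'
from kin import *
K=np.load('kin.npz');P=K['P'];s=K['s']
lo=np.array([-3.13,-1.02,.13,-.95,.21,-2.74]);hi=np.array([3.13,2.26,2.54,4.09,2.88,2.74])
def Rt(yaw,tilt,flip):
    # z points at heading yaw with tilt from down; y jaw horizontal
    c,S=np.cos,np.sin
    z=np.array([S(tilt)*c(yaw),S(tilt)*S(yaw),-c(tilt)]);y=np.array([-S(yaw),c(yaw),0])*(1 if not flip else -1)
    return np.stack([np.cross(y,z),y,z],1)
def ik(p,T):
    b=None
    for q4 in(-.6,0,.6):
      for q6 in(-2.2,-1,0,1,2.2):
        f=least_squares(lambda q:np.r_[fk(P,q,s)[0]-p,.3*(fk(P,q,s)[1]-T).ravel()],np.clip([np.arctan2(p[1],p[0])-.2,.3,1.6,q4,1,q6],lo,hi),bounds=(lo,hi))
        if b is None or f.cost<b.cost:b=f
    return b
if __name__=='__main__':
    d=np.radians
    for nm,p,yaws in [('old',[.613,-.171,.05],[-2]),('lip',[.543,-.17,.05],[-2]),('place',[.595,-.17,.06],[-2]),('over',[.595,-.17,.13],[-2]),('new',[.495,.163,.14],[-20,70]),('newup',[.495,.163,.25],[-20,70])]:
      for yw in yaws:
        for tl in(0,30,35,40):
          for fl in(0,1):
            f=ik(np.array(p),Rt(d(yw),d(tl),fl));print(nm,yw,tl,fl,'err',np.sqrt(f.cost*2).round(4),f.x.round(2))
E
python3 plan.py
```

```text
old -2 0 0 err 0.0 [-0.45  0.46  1.69  0.    1.   -1.99]
old -2 0 1 err 0.0 [-0.45  0.46  1.69  0.    1.    1.15]
old -2 30 0 err 0.0 [-0.54  0.3   1.98  0.58  0.46 -2.54]
old -2 30 1 err 0.0 [-0.54  0.3   1.98  0.58  0.46  0.6 ]
old -2 35 0 err 0.0039 [-0.55  0.29  2.01  0.78  0.4  -2.74]
old -2 35 1 err 0.0 [-0.55  0.3   2.02  0.81  0.4   0.36]
old -2 40 0 err 0.0321 [-0.53  0.28  2.02  0.82  0.36 -2.74]
old -2 40 1 err 0.0 [-0.57  0.29  2.05  1.11  0.37  0.07]
lip -2 0 0 err 0.0 [-0.51  0.33  1.87  0.    0.95 -2.04]
lip -2 0 1 err 0.0 [-0.51  0.33  1.87  0.    0.95  1.1 ]
lip -2 30 0 err 0.0 [-0.62  0.17  2.14  0.66  0.46 -2.69]
lip -2 30 1 err 0.0 [-0.62  0.17  2.14  0.66  0.46  0.45]
lip -2 35 0 err 0.0211 [-0.61  0.15  2.16  0.74  0.42 -2.74]
lip -2 35 1 err 0.0 [-0.64  0.16  2.18  0.9   0.43  0.21]
lip -2 40 0 err 0.0319 [-0.67  0.21  2.24  1.48  0.4   2.74]
lip -2 40 1 err 0.0 [-0.66  0.16  2.21  1.18  0.42 -0.08]
place -2 0 0 err 0.0 [-0.46  0.41  1.73  0.    1.   -2.  ]
place -2 0 1 err 0.0 [-0.46  0.41  1.73  0.    1.    1.14]
place -2 30 0 err 0.0 [-0.56  0.25  2.02  0.58
[... 1997 characters left out ...]
-0.28  2.15 -0.46  0.8  -0.74]
newup -20 35 1 err 0.0 [ 0.24 -0.28  2.15 -0.46  0.8   2.41]
newup -20 40 0 err 0.0 [ 0.26 -0.29  2.19 -0.58  0.73 -0.63]
newup -20 40 1 err 0.0 [ 0.26 -0.29  2.19 -0.58  0.73  2.52]
newup 70 0 0 err 0.0 [ 0.1  -0.06  1.89  0.    1.32 -2.69]
newup 70 0 1 err 0.0 [ 0.1  -0.06  1.89  0.    1.32  0.45]
newup 70 30 0 err 0.0928 [ 0.03 -0.21  2.02  0.39  1.15 -2.74]
newup 70 30 1 err 0.0 [-0.13 -0.2   2.06  0.55  1.21  0.04]
newup 70 35 0 err 0.0933 [-0.31 -0.16  2.17  0.79  1.21  2.74]
newup 70 35 1 err 0.0 [-0.17 -0.2   2.09  0.65  1.21 -0.04]
newup 70 40 0 err 0.0739 [-0.31 -0.16  2.17  0.85  1.23  2.74]
newup 70 40 1 err 0.0 [-0.21 -0.21  2.12  0.74  1.22 -0.12]
```

>>> apply_moves:
  deltas:
    - {"claw": 85, "offset": [-0.5, 0, 0.8], "spin": 0}
    - {"claw": 85, "offset": [-0.2, 0, 0.9], "spin": 0}
    - {"claw": 85, "offset": [0, 0.2, 0.9], "spin": -0.125}
    - {"claw": 85, "offset": [0, 0.2, 0.9], "spin": -0.125}
    - {"claw": 85, "offset": [0, 0.2, 0.9], "spin": -0.125}
    - {"claw": 85, "offset": [0, 0.2, 0.9], "spin": -0.125}
    - {"claw": 85, "offset": [0, 0.2, 0.9], "spin": -0.125}
    - {"claw": 85, "offset": [0, 0.2, 0.5], "spin": -0.125}

```text
clock: 11.2
eef_pos: [0.5202, -0.1322, 0.3465]
ee_rot: [0.327, 0.211, 0.914, -0.114]
force: [0.0, -1.2, -0.1]
finger_gap: 0.0853
```

```bash
python3 -c "
from h import *
st()"
```

```text
t 11.2 p [ 0.5202 -0.1322  0.3465] z [ 0.55  -0.346 -0.76 ] y [ 0.461  0.885 -0.069] gap 0.0853 F [ 0.  -1.2 -0.1] q [-0.42 -0.45  2.12 -0.13  0.76 -1.47]
```

>>> apply_moves:
  deltas:
    - {"claw": 85, "offset": [0.2, 0.2, 0.4], "spin": -0.125}
    - {"claw": 85, "offset": [0.2, 0.2, 0.4], "spin": -0.125}
    - {"claw": 85, "offset": [0.2, 0.2, 0.4], "spin": -0.125}
    - {"claw": 85, "offset": [0, 0.2, 0.2], "spin": -0.125}
    - {"claw": 85, "offset": [0, 0.2, 0.2], "spin": -0.125}
    - {"claw": 85, "offset": [0, 0.2, 0], "spin": -0.125}
    - {"claw": 85, "offset": [0, 0.2, 0], "spin": -0.125}
    - {"claw": 85, "offset": [0, 0.2, 0], "spin": -0.125}
    - {"claw": 85, "offset": [0, 0.2, 0], "spin": -0.125}
    - {"claw": 85, "offset": [0, 0.2, 0], "spin": -0.125}

```text
clock: 12.03
eef_pos: [0.536, -0.0549, 0.4347]
ee_rot: [0.236, 0.679, 0.64, -0.271]
force: [-0.5, -1.1, -0.5]
finger_gap: 0.0851
```

```bash
python3 -c "
from h import *
st()"
```

```text
t 12.03 p [ 0.536  -0.0549  0.4347] z [-0.067 -0.667 -0.742] y [ 0.997 -0.07  -0.026] gap 0.0851 F [-0.5 -1.1 -0.5] q [-0.02 -0.04  1.64 -0.73  1.6   0.04]
```

>>> apply_moves:
  deltas:
    - {"claw": 85, "offset": [0.3, 0.2, 0], "spin": -0.125}
    - {"claw": 85, "offset": [0.3, 0.2, 0], "spin": -0.125}
    - {"claw": 85, "offset": [0.3, 0.2, 0], "spin": -0.125}
    - {"claw": 85, "offset": [0.3, 0, 0], "spin": -0.125}
    - {"claw": 85, "offset": [0.3, 0, 0], "spin": -0.125}
    - {"claw": 85, "offset": [0.3, 0, 0], "spin": -0.125}
    - {"claw": 85, "offset": [0.3, 0, 0], "spin": -0.125}
    - {"claw": 85, "offset": [0.3, 0, 0], "spin": -0.125}
    - {"claw": 85, "offset": [0.3, 0, 0], "spin": -0.125}
    - {"claw": 85, "offset": [0.5, 0, 0], "spin": -0.125}
    - {"claw": 85, "offset": [0.5, 0, 0], "spin": -0.125}
    - {"claw": 85, "offset": [0.5, 0, 0], "spin": -0.1}

```text
clock: 13.03
eef_pos: [0.7057, -0.0287, 0.4659]
ee_rot: [0.007, 0.939, 0.008, -0.344]
force: [0.5, 1.1, -0.2]
finger_gap: 0.0852
```

```bash
python3 -c "
from h import *
st()"
```

```text
t 13.03 p [ 0.7057 -0.0287  0.4659] z [-0.646 -0.018 -0.763] y [ 0.019 -1.     0.008] gap 0.0852 F [ 0.5  1.1 -0.2] q [-0.16  0.73  0.62 -0.2   2.48  1.28]
```

>>> apply_moves:
  deltas:
    - {"claw": 85, "offset": [1, -0.05, 0], "spin": -0.09}
    - {"claw": 85, "offset": [1, -0.05, 0], "spin": -0.09}
    - {"claw": 85, "offset": [1, -0.05, 0.3], "spin": 0}
    - {"claw": 85, "offset": [1, -0.05, 0.3], "spin": 0}
    - {"claw": 85, "offset": [1, -0.05, 0.3], "spin": 0}
    - {"claw": 85, "offset": [1, -0.05, 0.3], "spin": 0}
    - {"claw": 85, "offset": [1, -0.05, 0.3], "spin": 0}
    - {"claw": 85, "offset": [1, -0.05, 0.3], "spin": 0}
    - {"claw": 85, "offset": [1, -0.05, 0.3], "spin": 0}
    - {"claw": 85, "offset": [1, -0.05, 0.3], "spin": 0}
    - {"claw": 85, "offset": [1, -0.05, 0.3], "spin": 0}
    - {"claw": 85, "offset": [1, -0.05, 0.3], "spin": 0}

```text
clock: 14.03
eef_pos: [0.796, -0.0351, 0.4497]
ee_rot: [-0.018, 0.962, -0.057, -0.265]
force: [-0.0, -0.1, 0.1]
finger_gap: 0.0853
```

```bash
python3 -c "
from h import *
st()"
```

```text
t 14.03 p [ 0.796  -0.0351  0.4497] z [-0.508  0.064 -0.859] y [-0.119 -0.993 -0.004] gap 0.0853 F [-0.  -0.1  0.1] q [-0.18  1.04  0.13 -0.05  2.51  1.48]
```

>>> apply_moves:
  deltas:
    - {"claw": 85, "offset": [1, -0.05, 0.2], "spin": 0}
    - {"claw": 85, "offset": [1, -0.05, 0.2], "spin": 0}
    - {"claw": 85, "offset": [1, -0.05, 0.2], "spin": 0}
    - {"claw": 85, "offset": [1, -0.05, 0.2], "spin": 0}
    - {"claw": 85, "offset": [1, -0.05, 0.2], "spin": 0}
    - {"claw": 85, "offset": [1, -0.05, 0.2], "spin": 0}
    - {"claw": 85, "offset": [1, -0.05, 0.2], "spin": 0}
    - {"claw": 85, "offset": [1, -0.05, 0.2], "spin": 0}
    - {"claw": 85, "offset": [1, -0.05, 0.2], "spin": 0}
    - {"claw": 85, "offset": [1, -0.05, 0.2], "spin": 0}
    - {"claw": 85, "offset": [1, -0.05, 0.2], "spin": 0}
    - {"claw": 85, "offset": [1, -0.05, 0.2], "spin": 0}
    - {"claw": 85, "offset": [1, -0.05, 0.2], "spin": 0}
    - {"claw": 85, "offset": [1, -0.05, 0.2], "spin": 0}
    - {"claw": 85, "offset": [1, -0.05, 0.2], "spin": 0}
    - {"claw": 85, "offset": [1, -0.05, 0.2], "spin": 0}

```text
clock: 15.37
eef_pos: [0.8893, -0.0369, 0.3639]
ee_rot: [-0.023, 0.992, -0.063, -0.104]
force: [-0.6, -0.2, -0.9]
finger_gap: 0.0853
```

```bash
python3 -c "
from h import *
st()"
```

```text
t 15.37 p [ 0.8893 -0.0369  0.3639] z [-0.204  0.059 -0.977] y [-0.13  -0.991 -0.033] gap 0.0853 F [-0.6 -0.2 -0.9] q [-0.17  1.1   0.13  0.03  2.13  1.53]
```

>>> apply_moves:
  deltas:
    - {"claw": 85, "offset": [1, -0.05, 0.6], "spin": 0}
    - {"claw": 85, "offset": [1, -0.05, 0.6], "spin": 0}
    - {"claw": 85, "offset": [1, -0.05, 0.6], "spin": 0}
    - {"claw": 85, "offset": [1, -0.05, 0.6], "spin": 0}
    - {"claw": 85, "offset": [1, -0.05, 0.6], "spin": 0}
    - {"claw": 85, "offset": [1, -0.05, 0.6], "spin": 0}
    - {"claw": 85, "offset": [1, -0.05, 0.6], "spin": 0}
    - {"claw": 85, "offset": [1, -0.05, 0.6], "spin": 0}
    - {"claw": 85, "offset": [1, -0.05, 0.6], "spin": 0}
    - {"claw": 85, "offset": [1, -0.05, 0.6], "spin": 0}
    - {"claw": 85, "offset": [1, -0.05, 0.6], "spin": 0}
    - {"claw": 85, "offset": [1, -0.05, 0.6], "spin": 0}
    - {"claw": 85, "offset": [1, -0.05, 0.6], "spin": 0}
    - {"claw": 85, "offset": [1, -0.05, 0.6], "spin": 0}
    - {"claw": 85, "offset": [1, -0.05, 0.6], "spin": 0}
    - {"claw": 85, "offset": [1, -0.05, 0.6], "spin": 0}

```text
clock: 16.7
eef_pos: [0.9275, -0.0364, 0.4856]
ee_rot: [-0.03, 0.993, -0.068, 0.087]
force: [-0.0, 1.2, -1.1]
finger_gap: 0.0846
```

```bash
python3 -c "
from h import *
st()"
```

```text
t 16.7 p [ 0.9275 -0.0364  0.4856] z [ 0.177  0.047 -0.983] y [-0.13  -0.989 -0.071] gap 0.0846 F [-0.   1.2 -1.1] q [-0.18  0.96  0.13  0.08  1.88  1.56]
```

>>> apply_moves:
  deltas:
    - {"claw": 85, "offset": [1, -0.05, 0], "spin": 0.125}
    - {"claw": 85, "offset": [1, -0.05, 0], "spin": 0.125}
    - {"claw": 85, "offset": [1, -0.05, 0], "spin": 0}
    - {"claw": 85, "offset": [1, -0.05, 0], "spin": 0}
    - {"claw": 85, "offset": [1, -0.05, 0], "spin": 0}
    - {"claw": 85, "offset": [1, -0.05, 0], "spin": 0}
    - {"claw": 85, "offset": [1, -0.05, 0], "spin": 0}
    - {"claw": 85, "offset": [1, -0.05, 0], "spin": 0}

```text
clock: 17.37
eef_pos: [1.0125, -0.0376, 0.3884]
ee_rot: [-0.034, 0.982, 0.056, 0.177]
force: [0.0, -0.2, 0.6]
finger_gap: 0.0853
```

```bash
python3 -c "
from h import *
st()"
```

```text
t 17.37 p [ 1.0125 -0.0376  0.3884] z [ 0.344  0.086 -0.935] y [ 0.121 -0.992 -0.046] gap 0.0853 F [ 0.  -0.2  0.6] q [-0.18  1.08  0.13  0.15  1.6   1.3 ]
```

>>> apply_moves:
  deltas:
    - {"claw": 85, "offset": [1, -0.05, 0.2], "spin": 0}
    - {"claw": 85, "offset": [1, -0.05, 0.2], "spin": 0}
    - {"claw": 85, "offset": [1, -0.05, 0.2], "spin": 0}
    - {"claw": 85, "offset": [1, -0.05, 0.2], "spin": 0}
    - {"claw": 85, "offset": [1, -0.05, 0.2], "spin": 0}
    - {"claw": 85, "offset": [1, -0.05, 0.2], "spin": 0}
    - {"claw": 85, "offset": [1, -0.05, 0.2], "spin": 0}
    - {"claw": 85, "offset": [1, -0.05, 0.2], "spin": 0}
    - {"claw": 85, "offset": [1, -0.05, 0.2], "spin": 0}
    - {"claw": 85, "offset": [1, -0.05, 0.2], "spin": 0}

```text
clock: 18.2
eef_pos: [1.082, -0.0379, 0.3512]
ee_rot: [-0.023, 0.955, 0.047, 0.291]
force: [-0.1, -0.2, 0.3]
finger_gap: 0.085
```

```bash
python3 -c "
from h import *
st()"
```

```text
t 18.2 p [ 1.082  -0.0379  0.3512] z [ 0.553  0.07  -0.83 ] y [ 0.103 -0.995 -0.016] gap 0.085 F [-0.1 -0.2  0.3] q [-0.18  1.15  0.13  0.17  1.3   1.3 ]
```

>>> apply_moves:
  deltas:
    - {"claw": 85, "offset": [-1, 0, 0.2], "spin": -0.02}
    - {"claw": 85, "offset": [-1, 0, 0.2], "spin": -0.02}
    - {"claw": 85, "offset": [-1, 0, 0.1], "spin": -0.02}
    - {"claw": 85, "offset": [-1, -0.3, 0], "spin": -0.02}
    - {"claw": 85, "offset": [-1, -0.3, 0], "spin": -0.02}
    - {"claw": 85, "offset": [-1, -0.3, 0], "spin": -0.02}
    - {"claw": 85, "offset": [-1, -0.3, 0], "spin": -0.02}
    - {"claw": 85, "offset": [-1, -0.3, 0], "spin": -0.02}
    - {"claw": 85, "offset": [-1, -0.3, 0], "spin": 0}
    - {"claw": 85, "offset": [-1, -0.3, 0], "spin": 0}
    - {"claw": 85, "offset": [-1, -0.3, 0], "spin": 0}
    - {"claw": 85, "offset": [-1, -0.3, 0], "spin": 0}
    - {"claw": 85, "offset": [-1, -0.3, 0], "spin": 0}

```text
clock: 19.28
eef_pos: [0.6082, -0.1525, 0.3418]
ee_rot: [-0.003, 0.957, -0.022, 0.289]
force: [0.3, -0.8, 1.2]
finger_gap: 0.0848
```

```bash
python3 -c "
from h import *
st()"
```

```text
t 19.28 p [ 0.6082 -0.1525  0.3418] z [ 0.554 -0.007 -0.833] y [-0.041 -0.999 -0.019] gap 0.0848 F [ 0.3 -0.8  1.2] q [-0.53 -0.15  1.87  0.35  0.93  0.94]
```

>>> apply_moves:
  deltas:
    - {"claw": 85, "offset": [-1, -0.2, 0], "spin": 0}
    - {"claw": 85, "offset": [-0.8, -0.15, -0.4], "spin": 0}
    - {"claw": 85, "offset": [0, 0, -0.8], "spin": 0}
    - {"claw": 85, "offset": [0, 0, -0.8], "spin": 0}
    - {"claw": 85, "offset": [0, 0, -0.8], "spin": 0}
    - {"claw": 85, "offset": [0, 0, -0.8], "spin": 0}
    - {"claw": 85, "offset": [0, 0, -0.4], "spin": 0}
    - {"claw": 85, "offset": [0, 0, 0], "spin": 0}

```text
clock: 19.95
eef_pos: [0.528, -0.1704, 0.185]
ee_rot: [0.007, 0.954, -0.026, 0.299]
force: [0.3, -0.3, -0.7]
finger_gap: 0.0848
```

```bash
python3 -c "
from h import *
st()"
```

```text
t 19.95 p [ 0.528  -0.1704  0.185 ] z [ 0.571 -0.029 -0.821] y [-0.053 -0.999 -0.002] gap 0.0848 F [ 0.3 -0.3 -0.7] q [-0.66 -0.17  2.19  0.55  0.67  0.6 ]
```

>>> apply_moves:
  deltas:
    - {"claw": 85, "offset": [0.4, 0, -0.6], "spin": 0}
    - {"claw": 85, "offset": [0.4, 0, -0.6], "spin": 0}
    - {"claw": 85, "offset": [0.4, 0, -0.6], "spin": 0}
    - {"claw": 85, "offset": [0.4, 0, -0.6], "spin": 0}
    - {"claw": 85, "offset": [0.3, 0, -0.5], "spin": 0}
    - {"claw": 85, "offset": [0, 0, 0], "spin": 0}

```text
clock: 20.45
eef_pos: [0.6123, -0.1744, 0.075]
ee_rot: [0.013, 0.951, -0.026, 0.307]
force: [-0.8, 0.7, -0.1]
finger_gap: 0.0854
```

```bash
python3 - <<'E'
from h import *
st()
crop('top',270,95,170,140,4.5,'a2.png')
E
```

```text
t 20.45 p [ 0.6123 -0.1744  0.075 ] z [ 0.584 -0.041 -0.811] y [-0.057 -0.998  0.009] gap 0.0854 F [-0.8  0.7 -0.1] q [-0.56  0.23  2.04  0.76  0.41  0.43]
```

View pics/a2.png

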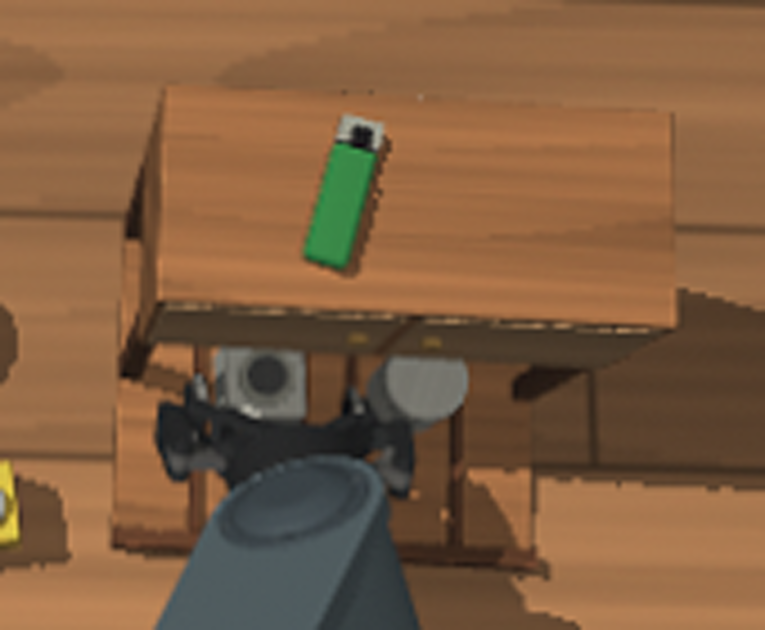

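>>> apply_moves:
  deltas:
    - {"claw": 70, "offset": [0, 0.08, 0], "spin": 0}
    - {"claw": 68, "offset": [0, 0, -0.1], "spin": 0}
    - {"claw": 68, "offset": [0, 0, -0.3], "spin": 0}
    - {"claw": 68, "offset": [0, 0, -0.25], "spin": 0}
    - {"claw": 68, "offset": [0, 0, 0], "spin": 0}

```text
clock: 20.92
eef_pos: [0.616, -0.1742, 0.0616]
ee_rot: [0.018, 0.948, -0.025, 0.316]
force: [-0.4, -0.4, -0.3]
finger_gap: 0.0675
```

```bash
python3 - <<'E'
from h import *
st()
crop('top',290,140,110,90,7,'a3.png')
E
```

```text
t 20.92 p [ 0.616  -0.1742  0.0616] z [ 0.598 -0.049 -0.8  ] y [-0.058 -0.998  0.018] gap 0.0675 F [-0.4 -0.4 -0.3] q [-0.56  0.27  2.04  0.85  0.37  0.34]
```

View pics/a3.png

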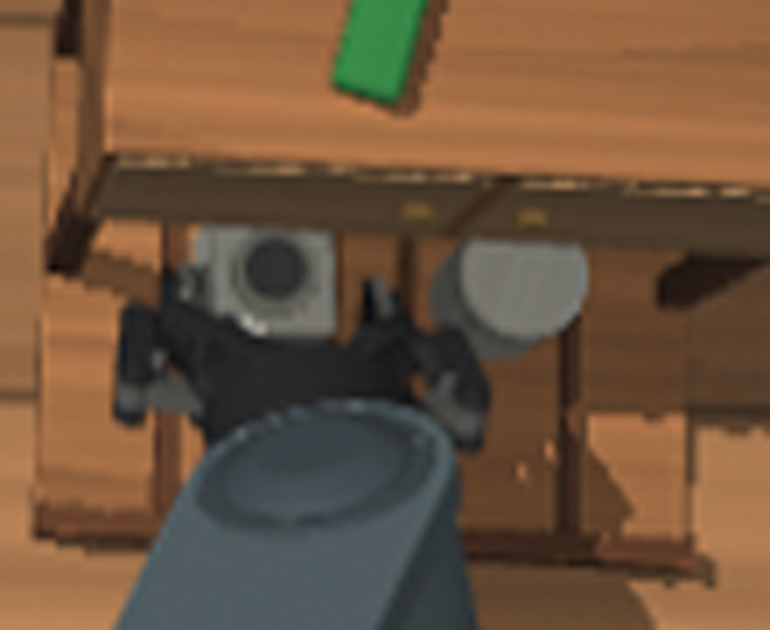

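>>> apply_moves:
  deltas:
    - {"claw": 68, "offset": [0, 0.2, 0], "spin": 0}
    - {"claw": 66, "offset": [0, 0, -0.3], "spin": 0}
    - {"claw": 66, "offset": [-0.05, 0, -0.2], "spin": 0}
    - {"claw": 66, "offset": [0, 0, 0], "spin": 0}

```text
clock: 21.3
eef_pos: [0.6169, -0.1668, 0.0495]
ee_rot: [0.02, 0.947, -0.024, 0.321]
force: [-0.9, 0.2, -0.6]
finger_gap: 0.0661
```

```bash
python3 - <<'E'
from h import *
st()
crop('top',290,140,110,90,7,'a4.png')
E
```

```text
t 21.3 p [ 0.6169 -0.1668  0.0495] z [ 0.606 -0.054 -0.794] y [-0.059 -0.998  0.023] gap 0.0661 F [-0.9  0.2 -0.6] q [-0.54  0.29  2.04  0.93  0.34  0.26]
```

View pics/a4.png

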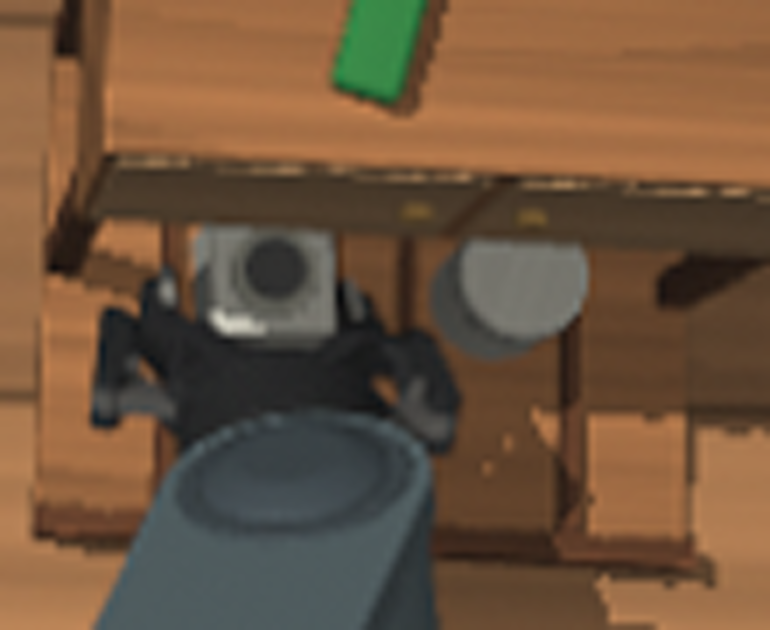

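>>> apply_moves:
  deltas:
    - {"claw": 40, "offset": [0, -0.05, 0], "spin": 0.02}
    - {"claw": 40, "offset": [0, 0, 0], "spin": 0}
    - {"claw": 40, "offset": [0, 0, 0], "spin": 0}
    - {"claw": 40, "offset": [0, 0, 0], "spin": 0}
    - {"claw": 40, "offset": [0, 0, 0], "spin": 0}
  grip_force: 25

```text
clock: 21.77
eef_pos: [0.6186, -0.1686, 0.0543]
ee_rot: [0.018, 0.946, -0.014, 0.323]
force: [-1.0, -0.8, -2.3]
finger_gap: 0.0502
```

```bash
python3 - <<'E'
from h import *
st()
E
```

```text
t 21.77 p [ 0.6186 -0.1686  0.0543] z [ 0.611 -0.044 -0.79 ] y [-0.039 -0.999  0.026] gap 0.0502 F [-1.  -0.8 -2.3] q [-0.55  0.28  2.04  0.94  0.36  0.24]
```

>>> apply_moves:
  deltas:
    - {"claw": 40, "offset": [-0.4, 0.015, 0], "spin": 0}
    - {"claw": 40, "offset": [-0.4, 0.015, 0], "spin": 0}
    - {"claw": 40, "offset": [-0.4, 0.015, 0], "spin": 0}
    - {"claw": 40, "offset": [-0.3, 0.01, 0], "spin": 0}

```text
clock: 22.1
eef_pos: [0.559, -0.1661, 0.0557]
ee_rot: [0.019, 0.946, -0.013, 0.324]
force: [-0.7, -0.3, -1.8]
finger_gap: 0.0505
```

```bash
python3 - <<'E'
from h import *
st()
E
```

```text
t 22.1 p [ 0.559  -0.1661  0.0557] z [ 0.613 -0.044 -0.789] y [-0.037 -0.999  0.027] gap 0.0505 F [-0.7 -0.3 -1.8] q [-0.62  0.17  2.18  1.02  0.38  0.09]
```

>>> apply_moves:
  deltas:
    - {"claw": 40, "offset": [-0.15, 0, -0.1], "spin": 0}
    - {"claw": 40, "offset": [-0.15, 0, -0.05], "spin": 0}
    - {"claw": 40, "offset": [-0.1, 0, 0], "spin": 0}

```text
clock: 22.35
eef_pos: [0.5441, -0.1671, 0.0533]
ee_rot: [0.02, 0.944, -0.015, 0.328]
force: [9.5, 1.2, -4.4]
finger_gap: 0.0496
```

```bash
python3 - <<'E'
from h import *
st()
E
```

```text
t 22.35 p [ 0.5441 -0.1671  0.0533] z [ 0.618 -0.047 -0.785] y [-0.041 -0.999  0.028] gap 0.0496 F [ 9.5  1.2 -4.4] q [-0.64  0.14  2.22  1.08  0.39  0.02]
```

```bash
python3 - <<'E'
from h import *
crop('top',290,150,110,90,7,'a5.png')
E
```

```text
(no output)
```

View pics/a5.png

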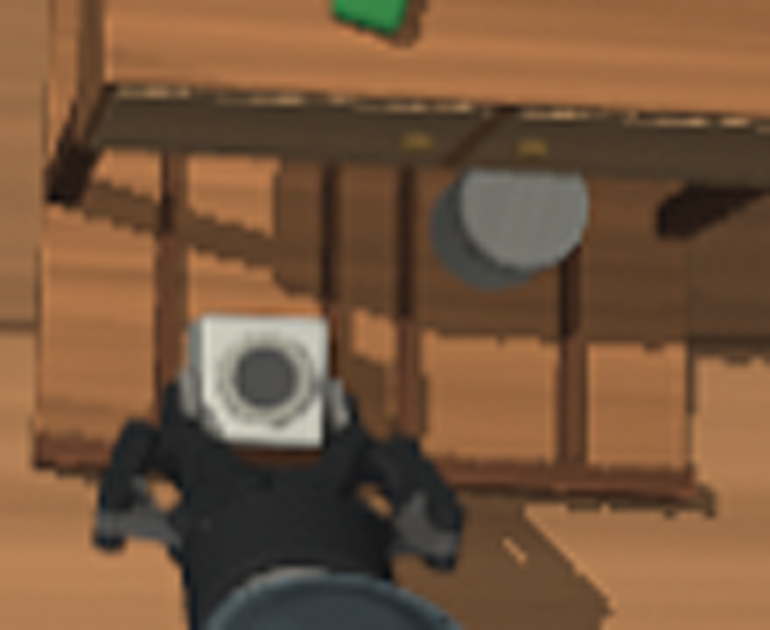

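>>> apply_moves:
  deltas:
    - {"claw": 68, "offset": [0, 0, 0], "spin": 0}
    - {"claw": 70, "offset": [0, 0, 0], "spin": 0}
    - {"claw": 70, "offset": [0, 0, 0], "spin": 0}
    - {"claw": 72, "offset": [-0.3, 0, 0.4], "spin": 0}
    - {"claw": 75, "offset": [-0.5, 0, 0.7], "spin": 0}
    - {"claw": 75, "offset": [-0.4, 0, 0.8], "spin": 0}
    - {"claw": 75, "offset": [0, 0.2, 0.9], "spin": 0}
    - {"claw": 75, "offset": [0, 0.5, 0.8], "spin": 0}
    - {"claw": 75, "offset": [0, 0.8, 0.5], "spin": 0.05}

```text
clock: 23.15
eef_pos: [0.4905, -0.1073, 0.2176]
ee_rot: [0.011, 0.947, 0.004, 0.322]
force: [1.6, -0.4, 0.8]
finger_gap: 0.0747
```

```bash
python3 - <<'E'
from h import *
st()
crop('top',290,150,110,90,7,'a6.png')
f=grab_frame('scene');cv2.imwrite('pics/a6s.png',f[:,:,::-1])
E
```

```text
t 23.15 p [ 0.4905 -0.1073  0.2176] z [ 0.61  -0.018 -0.792] y [-0.    -1.     0.023] gap 0.0747 F [ 1.6 -0.4  0.8] q [-0.6  -0.41  2.33  0.52  0.72  0.65]
```

View pics/a6.png

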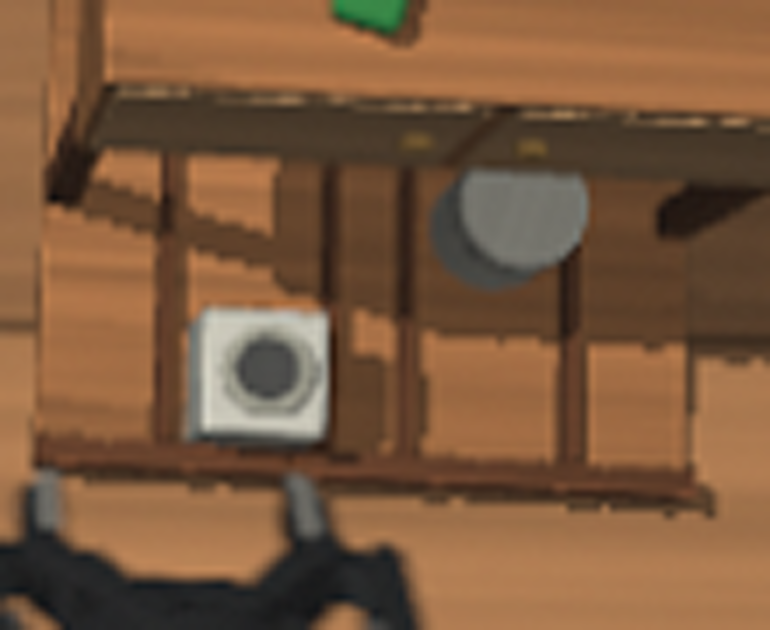

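View pics/a6s.png

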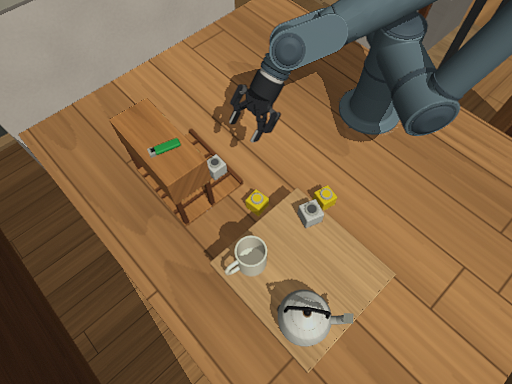

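```bash
cat >> h.py <<'E'
YAW=np.radians(-2.1);LC=np.array([.5281,-.2164])
def rk(p): 
    d=np.asarray(p)[:2]-LC;c,s=np.cos(YAW),np.sin(YAW);return np.array([c*d[0]+s*d[1],-s*d[0]+c*d[1]]).round(4)
E
python3 - <<'E'
from h import *
def T(px,py,z): return pz('top',290+(px+.5)/7-.5,150+(py+.5)/7-.5,z)
for p,z in [((267,368),.066),((204,310),.06),((328,309),.06),((327,438),.06),((198,432),.06),((37,435),.026),((690,472),.026)]:
    print(p,T(*p,z).round(4),rk(T(*p,z)))
E
```

```text
(267, 368) [ 0.5591 -0.168   0.066 ] [0.0292 0.0495]
(204, 310) [ 0.5827 -0.1442  0.06  ] [0.0519 0.0742]
(328, 309) [ 0.5842 -0.1935  0.06  ] [0.0552 0.025 ]
(327, 438) [ 0.5326 -0.1926  0.06  ] [0.0036 0.0239]
(198, 432) [ 0.5339 -0.1417  0.06  ] [0.0031 0.0748]
(37, 435) [ 0.5353 -0.0811  0.026 ] [0.0023 0.1355]
(690, 472) [ 0.5257 -0.3477  0.026 ] [ 0.0024 -0.1313]
```

>>> apply_moves:
  deltas:
    - {"claw": 80, "offset": [0, 0.5, 0.4], "spin": 0.125}
    - {"claw": 80, "offset": [0, 0.5, 0.4], "spin": 0.125}
    - {"claw": 80, "offset": [0, 0.5, 0.3], "spin": 0.125}
    - {"claw": 80, "offset": [0, 0.5, 0.2], "spin": 0.125}
    - {"claw": 80, "offset": [0, 0.5, 0], "spin": 0.125}
    - {"claw": 80, "offset": [-0.1, 0.5, 0], "spin": 0.125}
    - {"claw": 80, "offset": [-0.1, 0.5, 0], "spin": 0.125}
    - {"claw": 80, "offset": [-0.1, 0.5, 0], "spin": 0.125}
    - {"claw": 80, "offset": [-0.1, 0.5, 0], "spin": 0.125}
    - {"claw": 80, "offset": [0, 0.5, 0], "spin": 0.125}

```text
clock: 24.08
eef_pos: [0.4721, 0.1012, 0.2658]
ee_rot: [-0.182, 0.763, 0.559, 0.267]
force: [-0.7, -0.6, -0.1]
finger_gap: 0.0796
```

```bash
python3 - <<'E'
from h import *
st()
E
```

```text
t 24.08 p [0.4721 0.1012 0.2658] z [ 0.204  0.577 -0.791] y [ 0.951 -0.308  0.02 ] gap 0.0796 F [-0.7 -0.6 -0.1] q [-0.35 -0.28  2.14  0.68  1.35 -0.22]
```

>>> apply_moves:
  deltas:
    - {"claw": 80, "offset": [0.1, 0.1, -0.7], "spin": -0.025}
    - {"claw": 80, "offset": [0.1, 0.1, -0.6], "spin": 0}
    - {"claw": 75, "offset": [0.12, 0.35, -0.5], "spin": 0}
    - {"claw": 75, "offset": [0.12, 0.35, -0.5], "spin": 0}
    - {"claw": 75, "offset": [0.1, 0.3, -0.4], "spin": 0}
    - {"claw": 75, "offset": [0, 0, 0], "spin": 0}

```text
clock: 24.58
eef_pos: [0.4944, 0.1512, 0.148]
ee_rot: [-0.18, 0.771, 0.55, 0.266]
force: [-1.2, 0.0, -0.7]
finger_gap: 0.0749
```

```bash
python3 - <<'E'
from h import *
st()
crop('top',180,170,110,90,7,'b1.png')
crop('scene',260,150,110,90,7,'b1s.png')
E
```

```text
t 24.58 p [0.4944 0.1512 0.148 ] z [ 0.213  0.571 -0.793] y [ 0.944 -0.33   0.015] gap 0.0749 F [-1.2  0.  -0.7] q [-0.22 -0.04  2.17  0.77  1.06 -0.29]
```

View pics/b1.png

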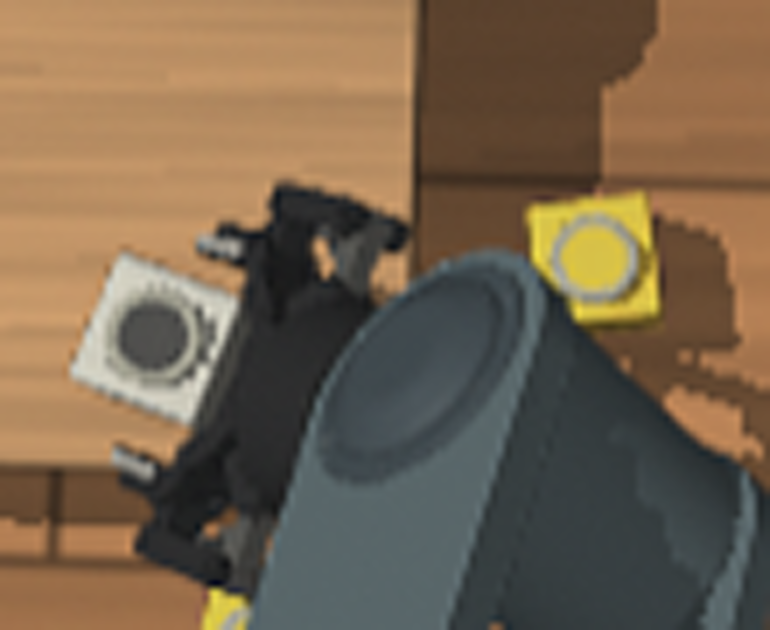

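View pics/b1s.png

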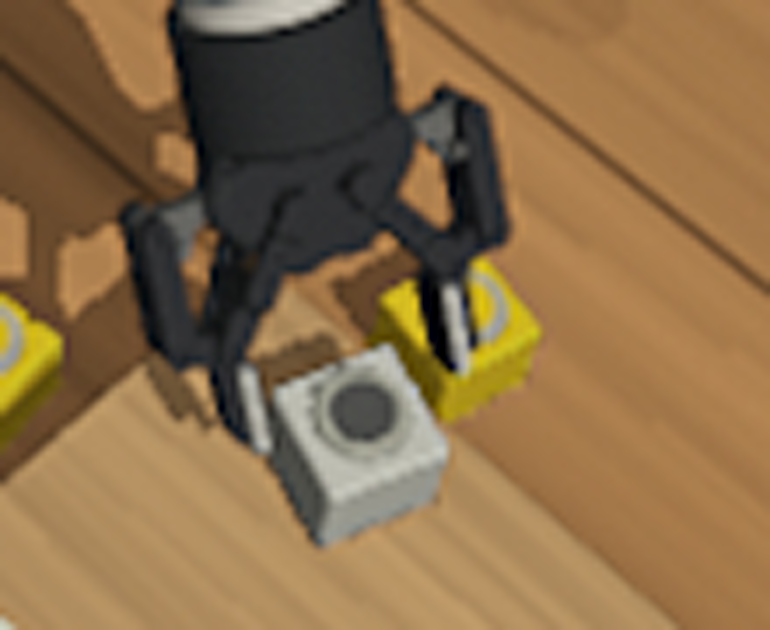

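>>> apply_moves:
  deltas:
    - {"claw": 75, "offset": [0.15, 0.25, -0.2], "spin": 0}
    - {"claw": 70, "offset": [0.1, 0.1, -0.1], "spin": 0}
    - {"claw": 70, "offset": [0, 0, 0], "spin": 0}

```text
clock: 24.93
eef_pos: [0.5086, 0.1619, 0.1416]
ee_rot: [-0.176, 0.771, 0.549, 0.27]
force: [0.0, -0.7, -0.2]
finger_gap: 0.07
```

```bash
python3 - <<'E'
from h import *
st()
E
```

```text
t 24.93 p [0.5086 0.1619 0.1416] z [ 0.223  0.568 -0.792] y [ 0.942 -0.334  0.025] gap 0.07 F [ 0.  -0.7 -0.2] q [-0.19  0.01  2.14  0.78  1.02 -0.29]
```

>>> apply_moves:
  deltas:
    - {"claw": 70, "offset": [-0.22, -0.05, 0], "spin": 0}
    - {"claw": 70, "offset": [0, 0, 0], "spin": 0}

```text
clock: 25.1
eef_pos: [0.5002, 0.1587, 0.143]
ee_rot: [-0.175, 0.771, 0.55, 0.271]
force: [-0.2, 0.6, 0.1]
finger_gap: 0.0701
```

```bash
python3 - <<'E'
from h import *
st()
crop('top',180,170,110,90,7,'b2.png')
E
```

```text
t 25.1 p [0.5002 0.1587 0.143 ] z [ 0.225  0.568 -0.792] y [ 0.942 -0.334  0.028] gap 0.0701 F [-0.2  0.6  0.1] q [-0.2  -0.02  2.16  0.78  1.02 -0.3 ]
```

View pics/b2.png

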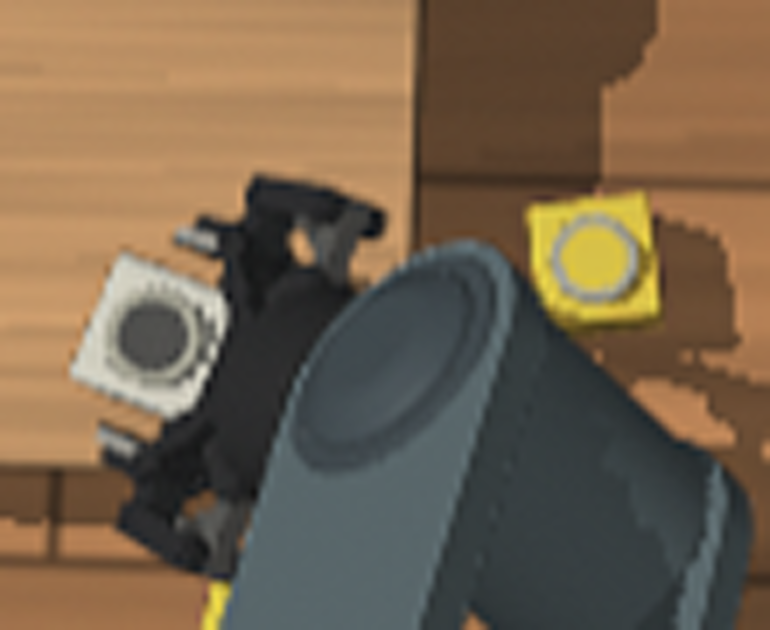

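>>> apply_moves:
  deltas:
    - {"claw": 40, "offset": [0, 0, 0], "spin": 0}
    - {"claw": 40, "offset": [0, 0, 0], "spin": 0}
    - {"claw": 40, "offset": [0, 0, 0], "spin": 0}
    - {"claw": 40, "offset": [0, 0, 0], "spin": 0}
    - {"claw": 40, "offset": [0, 0, 0], "spin": 0}
  grip_force: 40

```text
clock: 25.57
eef_pos: [0.5015, 0.1571, 0.1453]
ee_rot: [-0.173, 0.771, 0.549, 0.272]
force: [0.9, 0.7, -1.2]
finger_gap: 0.0495
```

```bash
python3 - <<'E'
from h import *
st()
crop('top',180,170,110,90,7,'b3.png')
crop('scene',260,150,110,90,7,'b3s.png')
E
```

```text
t 25.57 p [0.5015 0.1571 0.1453] z [ 0.23   0.566 -0.792] y [ 0.941 -0.337  0.033] gap 0.0495 F [ 0.9  0.7 -1.2] q [-0.2  -0.02  2.16  0.78  1.02 -0.3 ]
```

View pics/b3.png

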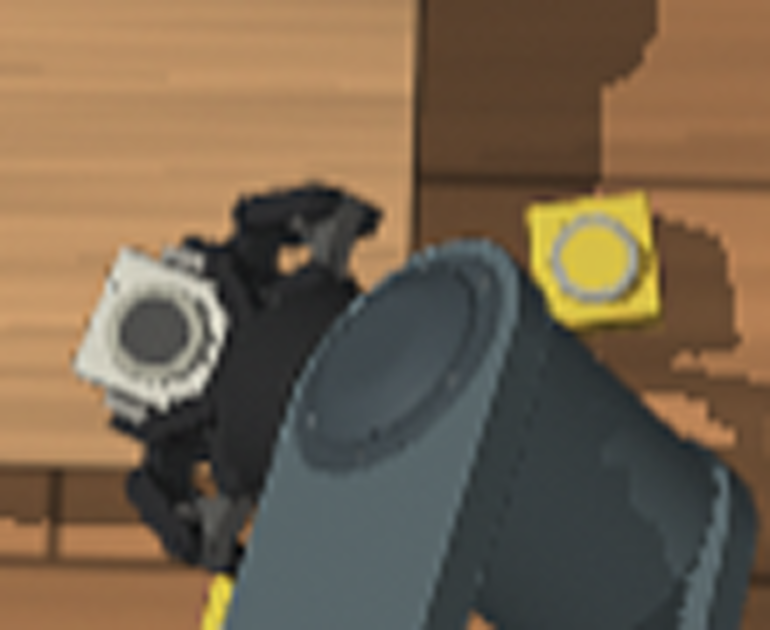

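View pics/b3s.png

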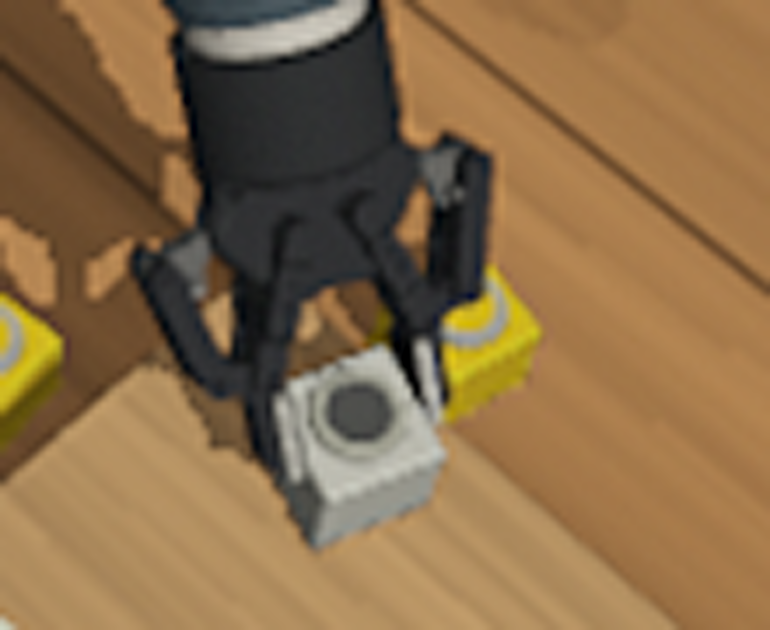

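>>> apply_moves:
  deltas:
    - {"claw": 40, "offset": [0, 0, 0.5], "spin": 0}
    - {"claw": 40, "offset": [0, 0, 0.9], "spin": 0}
    - {"claw": 40, "offset": [0, -0.3, 0.9], "spin": 0}
    - {"claw": 40, "offset": [0, -0.8, 0.5], "spin": -0.125}
    - {"claw": 40, "offset": [0, -0.8, 0], "spin": -0.125}
    - {"claw": 40, "offset": [0, -0.8, 0], "spin": -0.125}
    - {"claw": 40, "offset": [0, -0.8, 0], "spin": -0.125}
    - {"claw": 40, "offset": [0, -0.8, 0], "spin": -0.125}
    - {"claw": 40, "offset": [0, -0.8, 0], "spin": -0.125}
    - {"claw": 40, "offset": [0, -0.8, 0], "spin": -0.125}
    - {"claw": 40, "offset": [0, -0.8, 0], "spin": -0.125}
    - {"claw": 40, "offset": [0, -0.8, 0], "spin": -0.125}
    - {"claw": 40, "offset": [0, -0.5, 0], "spin": -0.125}

```text
clock: 26.75
eef_pos: [0.4947, -0.1738, 0.2596]
ee_rot: [0.016, 0.946, -0.009, 0.323]
force: [0.1, 0.2, -1.0]
finger_gap: 0.0492
```

```bash
python3 - <<'E'
from h import *
st()
E
```

```text
t 26.75 p [ 0.4947 -0.1738  0.2596] z [ 0.611 -0.035 -0.791] y [-0.027 -0.999  0.024] gap 0.0492 F [ 0.1  0.2 -1. ] q [-0.73 -0.39  2.23  0.54  0.83  0.58]
```

>>> apply_moves:
  deltas:
    - {"claw": 40, "offset": [0.2, 0.1, -0.7], "spin": 0}
    - {"claw": 40, "offset": [0.2, 0.1, -0.7], "spin": 0}
    - {"claw": 40, "offset": [0.2, 0, -0.6], "spin": -0.01}
    - {"claw": 40, "offset": [0.1, 0, -0.4], "spin": 0}
    - {"claw": 40, "offset": [0, 0, 0], "spin": 0}

```text
clock: 27.17
eef_pos: [0.5231, -0.169, 0.1621]
ee_rot: [0.02, 0.946, -0.018, 0.324]
force: [-0.6, 0.3, -2.4]
finger_gap: 0.049
```

```bash
python3 - <<'E'
from h import *
st()
crop('top',290,150,110,90,7,'c1.png')
crop('scene',110,80,150,120,5,'c1s.png')
E
```

```text
t 27.17 p [ 0.5231 -0.169   0.1621] z [ 0.612 -0.05  -0.789] y [-0.047 -0.999  0.027] gap 0.049 F [-0.6  0.3 -2.4] q [-0.67 -0.16  2.25  0.67  0.58  0.46]
```

View pics/c1.png

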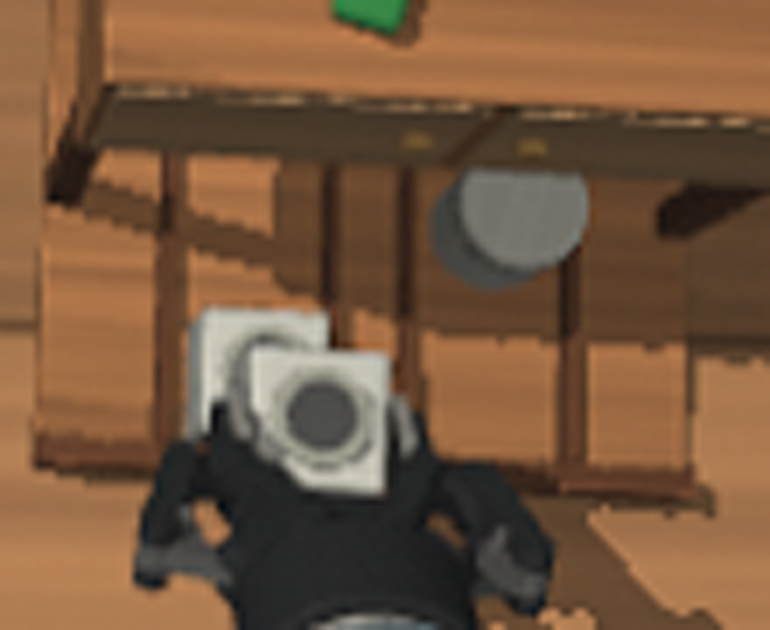

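View pics/c1s.png

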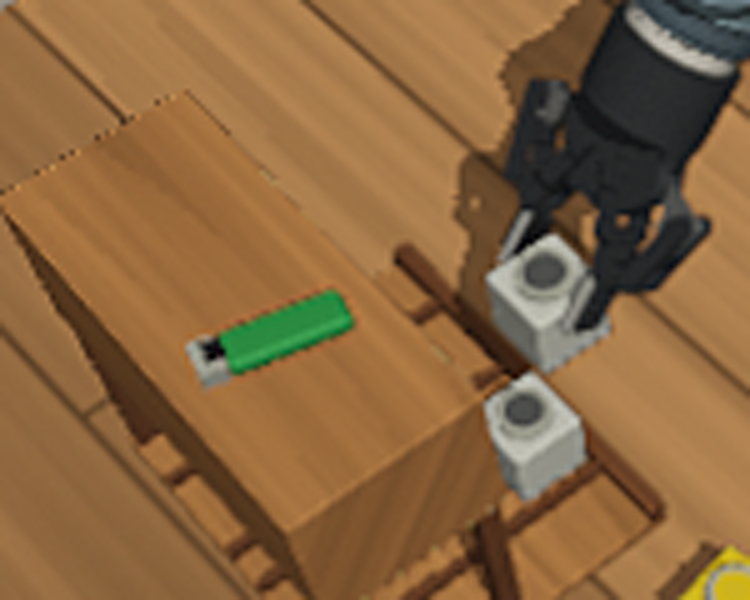

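```bash
python3 - <<'E'
from h import *
a=(290+(321+.5)/7-.5,150+(412+.5)/7-.5);b=(110+(545+.5)/5-.5,80+(270+.5)/5-.5)
for z in(.16,.165,.17,.175): print(z,pz('top',*a,z).round(4),pz('scene',*b,z).round(4))
p=pz('top',*a,.171);print(rk(p),rk([.5231,-.169]))
E
```

```text
0.16 [ 0.53  -0.171  0.16 ] [ 0.5225 -0.1797  0.16  ]
0.165 [ 0.5294 -0.17    0.165 ] [ 0.5247 -0.1764  0.165 ]
0.17 [ 0.5287 -0.1691  0.17  ] [ 0.5268 -0.173   0.17  ]
0.175 [ 0.5281 -0.1681  0.175 ] [ 0.529  -0.1697  0.175 ]
[-0.0012  0.0475] [-0.0067  0.0472]
```

>>> apply_moves:
  deltas:
    - {"claw": 40, "offset": [0.35, 0.03, -0.4], "spin": 0}
    - {"claw": 40, "offset": [0.35, 0.03, -0.4], "spin": 0}
    - {"claw": 40, "offset": [0, 0, -0.05], "spin": 0}

```text
clock: 27.52
eef_pos: [0.5555, -0.1701, 0.1378]
ee_rot: [0.025, 0.943, -0.017, 0.331]
force: [-0.4, 0.7, -1.5]
finger_gap: 0.0493
```

```bash
python3 - <<'E'
from h import *
st()
E
```

```text
t 27.52 p [ 0.5555 -0.1701  0.1378] z [ 0.623 -0.059 -0.78 ] y [-0.049 -0.998  0.036] gap 0.0493 F [-0.4  0.7 -1.5] q [-0.63 -0.03  2.19  0.74  0.49  0.41]
```

>>> apply_moves:
  deltas:
    - {"claw": 40, "offset": [0.15, 0.08, -0.35], "spin": 0}
    - {"claw": 40, "offset": [0.15, 0.04, -0.2], "spin": 0}
    - {"claw": 40, "offset": [0, 0, -0.05], "spin": 0}

```text
clock: 27.77
eef_pos: [0.5703, -0.167, 0.1195]
ee_rot: [0.027, 0.942, -0.017, 0.335]
force: [0.1, -0.7, -2.1]
finger_gap: 0.0493
```

```bash
python3 - <<'E'
from h import *
st()
E
```

```text
t 27.77 p [ 0.5703 -0.167   0.1195] z [ 0.629 -0.062 -0.775] y [-0.049 -0.998  0.04 ] gap 0.0493 F [ 0.1 -0.7 -2.1] q [-0.6   0.04  2.17  0.8   0.44  0.35]
```

>>> apply_moves:
  deltas:
    - {"claw": 40, "offset": [0.35, -0.02, 0], "spin": 0}
    - {"claw": 40, "offset": [0.3, -0.02, 0], "spin": 0}

```text
clock: 27.93
eef_pos: [0.5957, -0.1689, 0.1217]
ee_rot: [0.027, 0.942, -0.017, 0.335]
force: [0.5, -1.2, -2.0]
finger_gap: 0.0495
```

```bash
python3 - <<'E'
from h import *
st()
crop('top',290,150,110,90,7,'c2.png')
crop('scene',110,80,150,120,5,'c2s.png')
E
```

```text
t 27.93 p [ 0.5957 -0.1689  0.1217] z [ 0.631 -0.062 -0.774] y [-0.05  -0.998  0.04 ] gap 0.0495 F [ 0.5 -1.2 -2. ] q [-0.57  0.09  2.11  0.78  0.43  0.4 ]
```

View pics/c2.png

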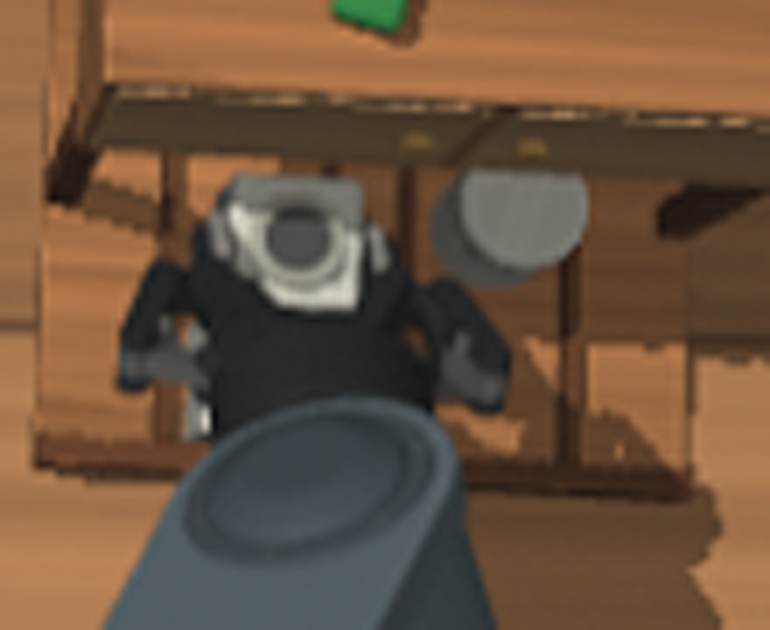

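View pics/c2s.png

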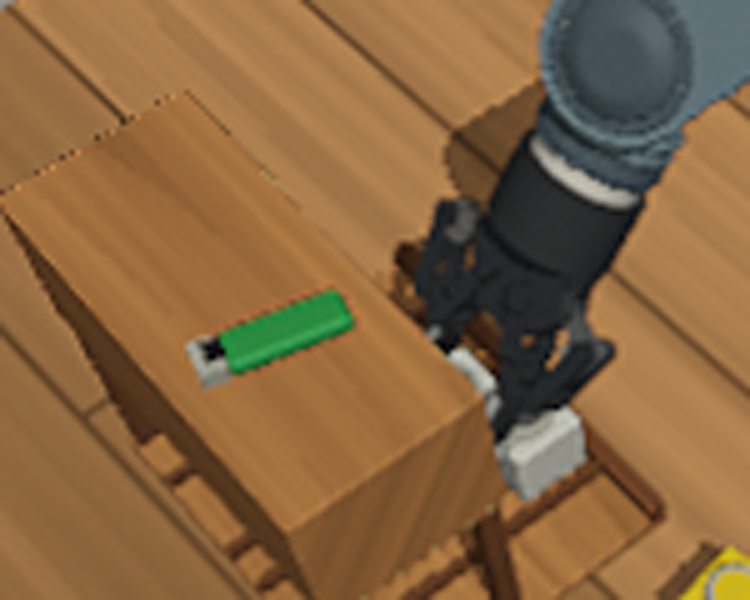

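>>> apply_moves:
  deltas:
    - {"claw": 40, "offset": [0.35, 0.02, -0.03], "spin": 0}
    - {"claw": 40, "offset": [0.05, 0, -0.1], "spin": 0}

```text
clock: 28.2
eef_pos: [0.6128, -0.1693, 0.1205]
ee_rot: [0.029, 0.941, -0.016, 0.338]
force: [0.2, -0.5, -0.6]
finger_gap: 0.0494
```

```bash
python3 - <<'E'
from h import *
st()
p=get_state()['eef_pos'];print(rk(p))
crop('top',290,150,110,90,7,'c3.png')
E
```

```text
t 28.2 p [ 0.6128 -0.1693  0.1205] z [ 0.635 -0.064 -0.77 ] y [-0.049 -0.998  0.043] gap 0.0494 F [ 0.2 -0.5 -0.6] q [-0.55  0.13  2.07  0.77  0.41  0.41]
[0.083  0.0502]
```

View pics/c3.png

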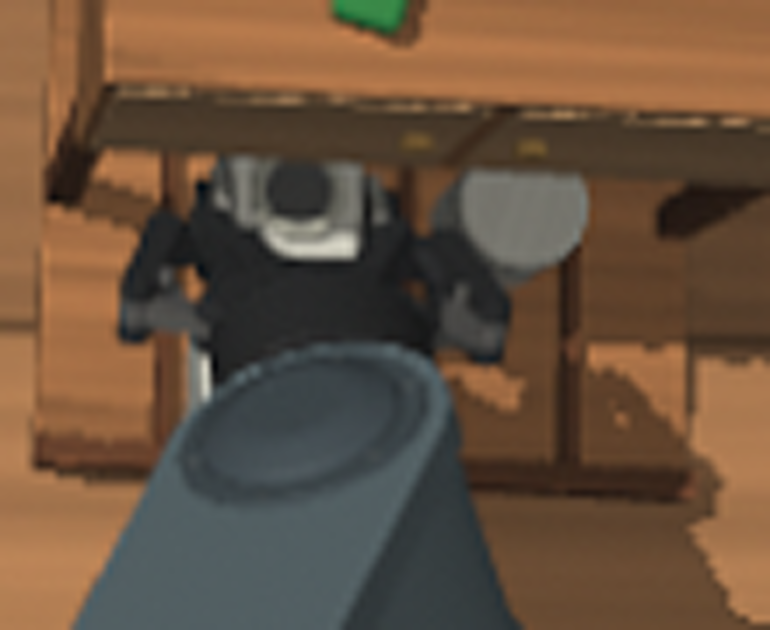

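>>> apply_moves:
  deltas:
    - {"claw": 40, "offset": [-0.05, 0.02, -0.4], "spin": 0}
    - {"claw": 40, "offset": [-0.05, 0.02, -0.4], "spin": 0}
    - {"claw": 40, "offset": [-0.05, 0.02, -0.4], "spin": 0}

```text
clock: 28.5
eef_pos: [0.6063, -0.168, 0.0752]
ee_rot: [0.03, 0.94, -0.015, 0.341]
force: [-0.5, -0.6, -1.8]
finger_gap: 0.0492
```

```bash
python3 - <<'E'
from h import *
st()
p=get_state()['eef_pos'];print(rk(p))
E
```

```text
t 28.5 p [ 0.6063 -0.168   0.0752] z [ 0.639 -0.067 -0.766] y [-0.049 -0.998  0.047] gap 0.0492 F [-0.5 -0.6 -1.8] q [-0.56  0.21  2.09  0.99  0.34  0.18]
[0.0763 0.0512]
```

>>> apply_moves:
  deltas:
    - {"claw": 40, "offset": [0.08, 0, -0.25], "spin": 0}
    - {"claw": 40, "offset": [0.05, 0, -0.2], "spin": 0}
    - {"claw": 40, "offset": [0, 0, -0.1], "spin": 0}

```text
clock: 28.75
eef_pos: [0.6112, -0.1687, 0.0559]
ee_rot: [0.03, 0.938, -0.017, 0.344]
force: [-18.8, 7.4, 37.6]
finger_gap: 0.0495
```

```bash
python3 - <<'E'
from h import *
st()
p=get_state()['eef_pos'];print(rk(p))
crop('top',290,150,110,90,7,'c4.png')
crop('scene',110,80,150,120,5,'c4s.png')
E
```

```text
t 28.75 p [ 0.6112 -0.1687  0.0559] z [ 0.644 -0.067 -0.762] y [-0.051 -0.998  0.044] gap 0.0495 F [-18.8   7.4  37.6] q [-0.56  0.26  2.08  1.11  0.32  0.06]
[0.0813 0.0507]
```

View pics/c4.png

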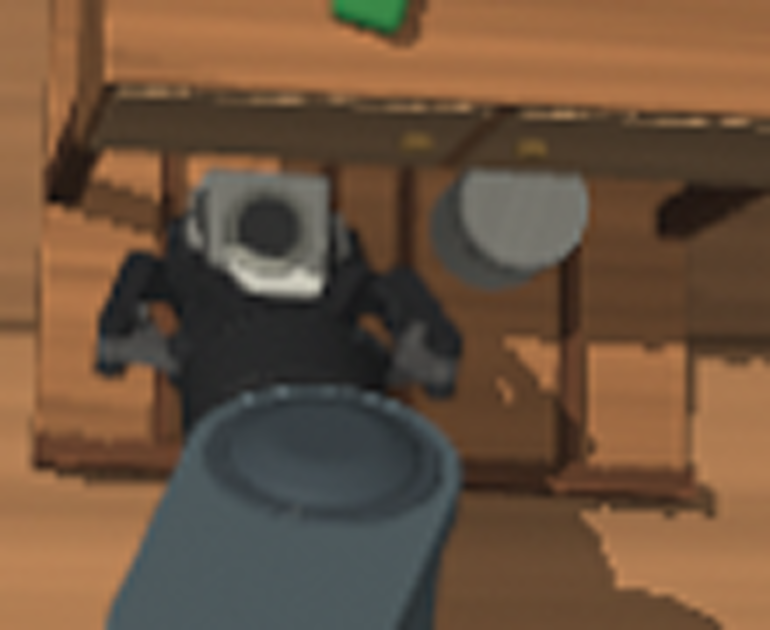

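View pics/c4s.png

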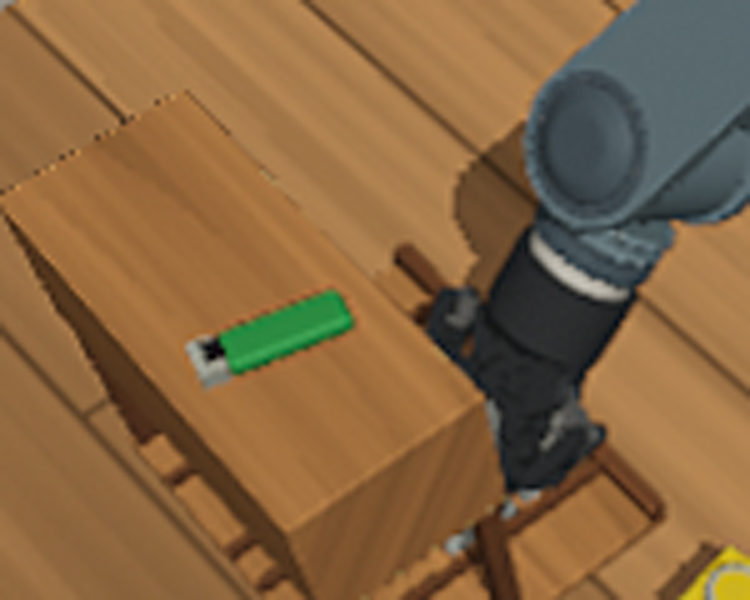

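>>> apply_moves:
  deltas:
    - {"claw": 40, "offset": [0, 0, 0.08], "spin": 0}

```text
clock: 28.93
eef_pos: [0.6109, -0.1688, 0.0602]
ee_rot: [0.03, 0.938, -0.016, 0.344]
force: [-0.6, 1.1, -1.8]
finger_gap: 0.0493
```

```bash
python3 - <<'E'
from h import *
st()
p=get_state()['eef_pos'];print(rk(p))
def T(px,py,z): return pz('top',290+(px+.5)/7-.5,150+(py+.5)/7-.5,z)
print(rk(T(269,225,.066)),[rk(T(*p,.06)) for p in((330,295),(210,172),(330,175))])
E
```

```text
t 28.93 p [ 0.6109 -0.1688  0.0602] z [ 0.645 -0.067 -0.761] y [-0.051 -0.998  0.045] gap 0.0493 F [-0.6  1.1 -1.8] q [-0.56  0.25  2.08  1.09  0.33  0.08]
[0.081  0.0506]
[0.0866 0.0504] [array([0.0609, 0.0243]), array([0.1081, 0.0737]), array([0.1097, 0.0256])]
```

>>> apply_moves:
  deltas:
    - {"claw": 40, "offset": [-0.05, 0, -0.08], "spin": 0}
    - {"claw": 40, "offset": [-0.12, 0, -0.02], "spin": 0}

```text
clock: 29.1
eef_pos: [0.6041, -0.1696, 0.0585]
ee_rot: [0.031, 0.938, -0.016, 0.346]
force: [2.0, 0.9, -1.4]
finger_gap: 0.0494
```

```bash
python3 - <<'E'
from h import *
st()
p=get_state()['eef_pos'];print(rk(p))
E
```

```text
t 29.1 p [ 0.6041 -0.1696  0.0585] z [ 0.647 -0.069 -0.759] y [-0.051 -0.998  0.047] gap 0.0494 F [ 2.   0.9 -1.4] q [-0.57  0.24  2.1   1.13  0.33  0.03]
[0.0743 0.0495]
```

>>> apply_moves:
  deltas:
    - {"claw": 40, "offset": [-0.08, 0.02, -0.06], "spin": 0}
    - {"claw": 40, "offset": [-0.08, 0, -0.03], "spin": 0}

```text
clock: 29.27
eef_pos: [0.6023, -0.1701, 0.061]
ee_rot: [0.031, 0.936, -0.016, 0.352]
force: [16.4, 4.1, -1.7]
finger_gap: 0.049
```

```bash
python3 - <<'E'
from h import *
st()
p=get_state()['eef_pos'];print(rk(p))
crop('top',290,150,110,90,7,'c5.png')
E
```

```text
t 29.27 p [ 0.6023 -0.1701  0.061 ] z [ 0.657 -0.068 -0.751] y [-0.051 -0.998  0.046] gap 0.049 F [16.4  4.1 -1.7] q [-0.57  0.24  2.11  1.17  0.33 -0.01]
[0.0724 0.049 ]
```

View pics/c5.png

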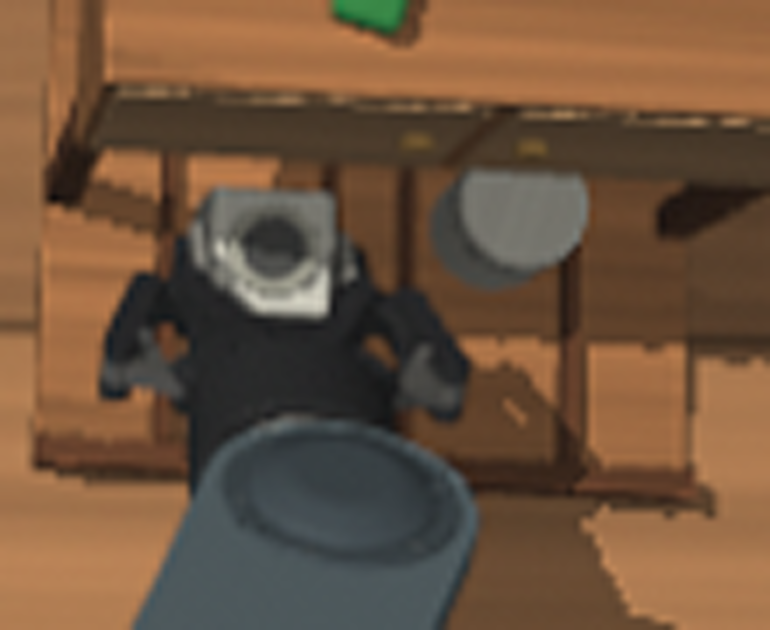

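>>> apply_moves:
  deltas:
    - {"claw": 40, "offset": [0.03, 0, -0.15], "spin": 0}
    - {"claw": 40, "offset": [0, 0, -0.03], "spin": 0}

```text
clock: 29.48
eef_pos: [0.6049, -0.1706, 0.0566]
ee_rot: [0.031, 0.935, -0.015, 0.354]
force: [-1.7, 1.6, 4.6]
finger_gap: 0.0492
```

```bash
python3 - <<'E'
from h import *
st()
p=get_state()['eef_pos'];print(rk(p))
E
```

```text
t 29.48 p [ 0.6049 -0.1706  0.0566] z [ 0.661 -0.069 -0.747] y [-0.051 -0.998  0.047] gap 0.0492 F [-1.7  1.6  4.6] q [-0.57  0.25  2.1   1.21  0.33 -0.05]
[0.075  0.0486]
```

>>> apply_moves:
  deltas:
    - {"claw": 40, "offset": [-0.08, 0, -0.06], "spin": 0}
    - {"claw": 40, "offset": [-0.02, 0, -0.04], "spin": 0}

```text
clock: 29.65
eef_pos: [0.6036, -0.1712, 0.0567]
ee_rot: [0.03, 0.933, -0.015, 0.358]
force: [-2.1, 2.1, 7.6]
finger_gap: 0.0492
```

```bash
python3 - <<'E'
from h import *
st()
p=get_state()['eef_pos'];print(rk(p))
E
```

```text
t 29.65 p [ 0.6036 -0.1712  0.0567] z [ 0.667 -0.067 -0.742] y [-0.051 -0.998  0.045] gap 0.0492 F [-2.1  2.1  7.6] q [-0.57  0.25  2.11  1.25  0.33 -0.09]
[0.0738 0.048 ]
```

>>> apply_moves:
  deltas:
    - {"claw": 62, "offset": [0, 0, 0], "spin": 0}
    - {"claw": 66, "offset": [0, 0.03, 0], "spin": 0}
    - {"claw": 66, "offset": [0, 0, 0], "spin": 0}

```text
clock: 29.9
eef_pos: [0.6015, -0.1699, 0.0556]
ee_rot: [0.03, 0.934, -0.016, 0.357]
force: [0.4, 0.3, -0.2]
finger_gap: 0.0657
```

```bash
python3 - <<'E'
from h import *
st()
crop('top',290,150,110,90,7,'c6.png')
E
```

```text
t 29.9 p [ 0.6015 -0.1699  0.0556] z [ 0.665 -0.068 -0.743] y [-0.051 -0.998  0.046] gap 0.0657 F [ 0.4  0.3 -0.2] q [-0.57  0.25  2.11  1.25  0.33 -0.09]
```

View pics/c6.png

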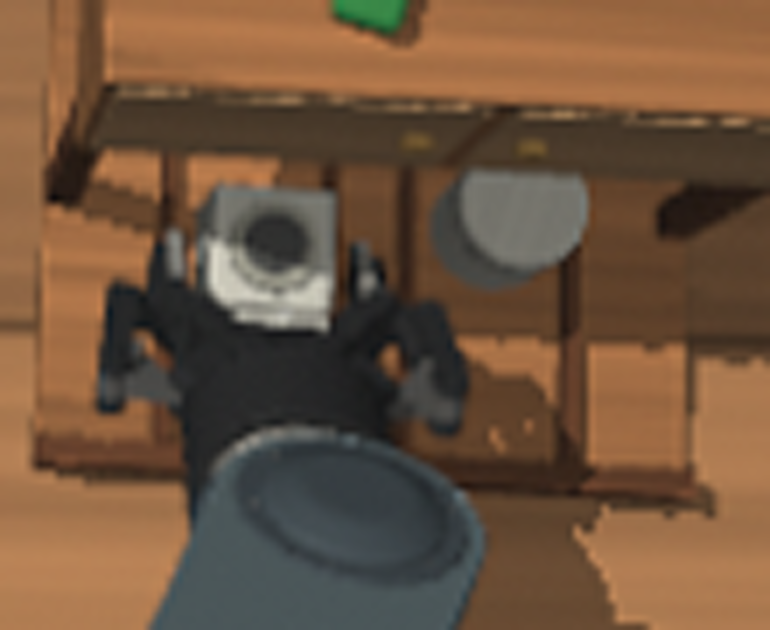

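>>> apply_moves:
  deltas:
    - {"claw": 68, "offset": [-0.25, 0.02, 0.4], "spin": 0}
    - {"claw": 70, "offset": [-0.4, 0.02, 0.6], "spin": 0}
    - {"claw": 70, "offset": [-0.5, 0.02, 0.7], "spin": 0}
    - {"claw": 70, "offset": [-0.6, 0.0, 0.7], "spin": 0}
    - {"claw": 70, "offset": [-0.6, 0.0, 0.6], "spin": 0}

```text
clock: 30.37
eef_pos: [0.5001, -0.1641, 0.168]
ee_rot: [0.026, 0.937, -0.017, 0.348]
force: [-0.6, -0.4, 1.3]
finger_gap: 0.0702
```

```bash
python3 - <<'E'
from h import *
st()
crop('top',300,160,70,65,11,'c7.png')
crop('scene',130,100,120,95,6.5,'c7s.png')
E
```

```text
t 30.37 p [ 0.5001 -0.1641  0.168 ] z [ 0.65  -0.06  -0.757] y [-0.05  -0.998  0.037] gap 0.0702 F [-0.6 -0.4  1.3] q [-0.71 -0.25  2.33  0.75  0.59  0.36]
```

View pics/c7.png

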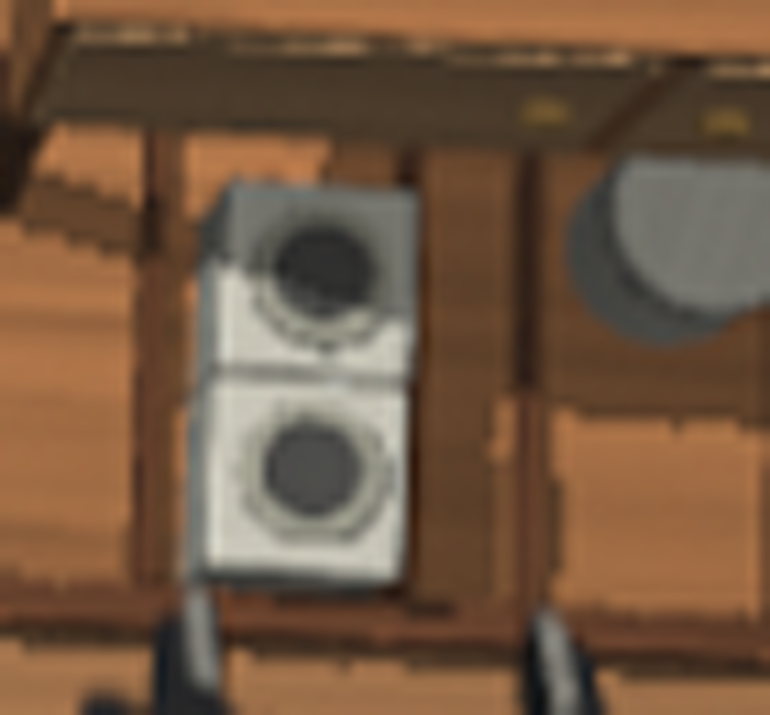

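View pics/c7s.png

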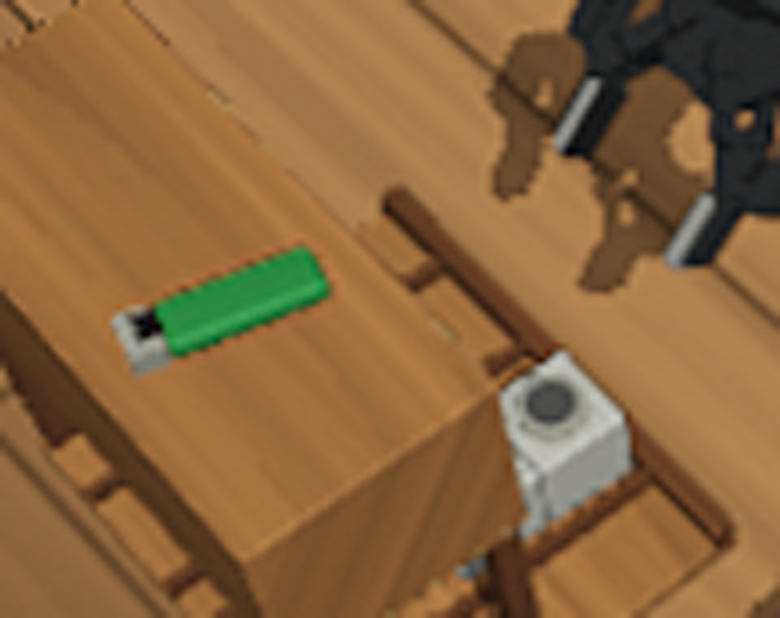

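```bash
python3 - <<'E'
from h import *
def T(px,py,z): return pz('top',300+(px+.5)/11-.5,160+(py+.5)/11-.5,z)
a,b=T(313,470,.066),T(325,268,.066);print(rk(a),rk(b),np.linalg.norm(a-b))
print('front top edge',rk(T(205,568,.06)),rk(T(405,578,.06)),'rear',rk(T(235,185,.06)),rk(T(418,190,.06)),'seam',rk(T(210,370,.06)),rk(T(412,378,.06)))
print('lip inner top',rk(T(60,585,.026)),rk(T(430,608,.026)),rk(T(520,612,.026)),rk(T(700,625,.026)))
E
```

```text
[0.0289 0.0487] [0.0806 0.0472] 0.05168676945925566
front top edge [0.0034 0.074 ] [0.0038 0.0237] rear [0.102  0.0697] [0.1034 0.0231] seam [0.0538 0.0745] [0.0547 0.0233]
lip inner top [0.001  0.1065] [0.0006 0.0105] [ 0.0009 -0.0128] [ 0.0002 -0.0597]
```

```bash
python3 - <<'E'
from h import *
f=np.mean([grab_frame('top').astype(float) for _ in range(2)],0)
g=f.mean(2)
print(g[175:216,328:331].mean(1).round(0).astype(int).tolist())
def cen(u0,u1,v0,v1,th):
    s=np.clip(th-g[v0:v1,u0:u1],0,None);s=np.minimum(s,30);vv,uu=np.mgrid[v0:v1,u0:u1];return (s*uu).sum()/s.sum(),(s*vv).sum()/s.sum()
for A in [((322,335,196,209),(323,336,178,190))]:
    for t1,t2 in((100,80),(120,75),(90,70)):
        a=cen(*A[0],t1);b=cen(*A[1],t2);pa,pb=pz('top',*a,.066),pz('top',*b,.066);print(a,b,rk(pa),rk(pb),np.linalg.norm(pa-pb))
cv2.imwrite('pics/d.png',cv2.resize(f[170:220,310:350,::-1].astype(np.uint8),None,fx=12,fy=12,interpolation=cv2.INTER_NEAREST))
E
```

```text
[87, 92, 103, 107, 90, 67, 45, 47, 48, 47, 47, 51, 67, 77, 128, 139, 126, 172, 157, 149, 187, 177, 152, 114, 75, 75, 77, 77, 77, 76, 74, 87, 137, 135, 164, 197, 164, 100, 59, 45, 61]
(np.float64(327.6718258462313), np.float64(202.23077891028066)) (np.float64(329.1100834649222), np.float64(183.65046244078502)) [0.029  0.0496] [0.0813 0.0472] 0.052391129433979916
(np.float64(327.8443798801526), np.float64(202.20110768113312)) (np.float64(329.10146240455543), np.float64(183.61188041930893)) [0.0291 0.0491] [0.0814 0.0472] 0.052368258782836505
(np.float64(327.5930745478606), np.float64(202.21261579179532)) (np.float64(329.09341297494603), np.float64(183.57076489132237)) [0.029  0.0498] [0.0815 0.0472] 0.05258347409716686
```

View pics/d.png

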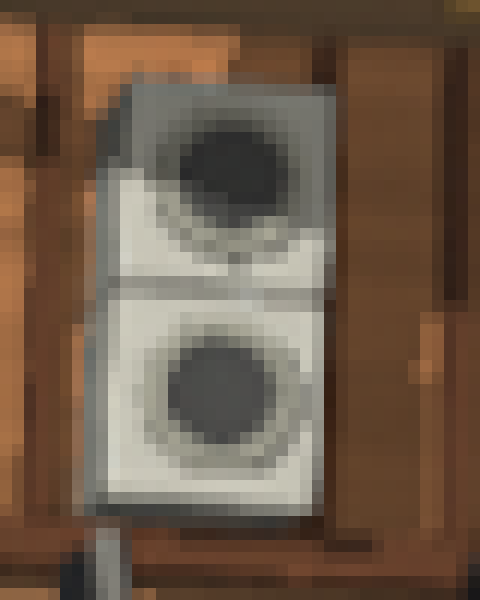

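>>> apply_moves:
  deltas:
    - {"claw": 70, "offset": [0.6, -0.03, -0.65], "spin": 0}
    - {"claw": 70, "offset": [0.6, -0.03, -0.65], "spin": 0}
    - {"claw": 70, "offset": [0.5, -0.03, -0.55], "spin": 0}
    - {"claw": 70, "offset": [0.4, -0.03, -0.5], "spin": 0}
    - {"claw": 70, "offset": [0, 0, 0], "spin": 0}

```text
clock: 30.98
eef_pos: [0.5879, -0.1689, 0.0641]
ee_rot: [0.028, 0.938, -0.018, 0.346]
force: [-0.4, -0.2, -0.4]
finger_gap: 0.0699
```

```bash
python3 - <<'E'
from h import *
st()
crop('top',290,150,110,90,7,'e1.png')
E
```

```text
t 30.98 p [ 0.5879 -0.1689  0.0641] z [ 0.648 -0.064 -0.759] y [-0.053 -0.998  0.039] gap 0.0699 F [-0.4 -0.2 -0.4] q [-0.59  0.2   2.14  1.12  0.35  0.03]
```

View pics/e1.png

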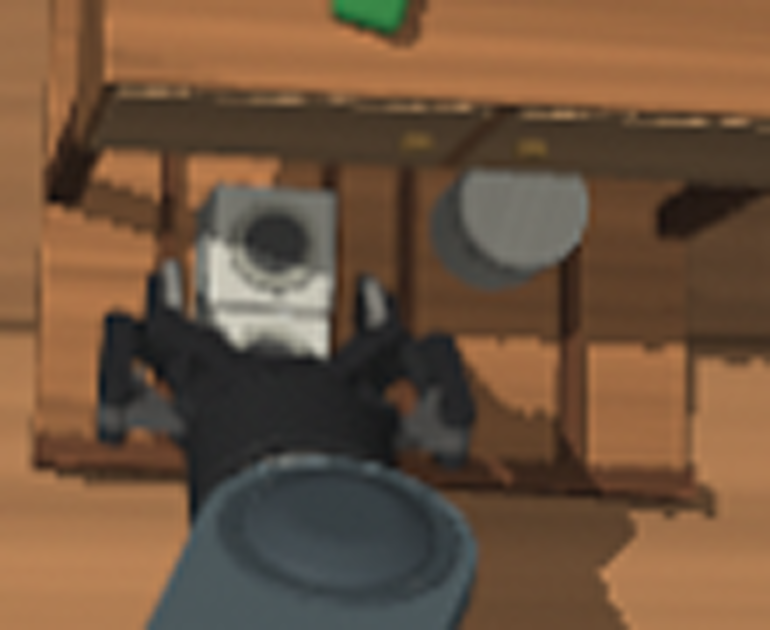

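>>> apply_moves:
  deltas:
    - {"claw": 70, "offset": [0.35, -0.03, -0.1], "spin": 0}
    - {"claw": 68, "offset": [0.1, 0, -0.12], "spin": 0}
    - {"claw": 66, "offset": [0, 0, 0], "spin": 0}

```text
clock: 31.28
eef_pos: [0.6037, -0.168, 0.0512]
ee_rot: [0.026, 0.939, -0.018, 0.343]
force: [-0.3, -0.4, -0.7]
finger_gap: 0.0659
```

```bash
python3 - <<'E'
from h import *
st()
E
```

```text
t 31.28 p [ 0.6037 -0.168   0.0512] z [ 0.642 -0.06  -0.764] y [-0.051 -0.998  0.036] gap 0.0659 F [-0.3 -0.4 -0.7] q [-0.57  0.26  2.09  1.14  0.33  0.03]
```

>>> apply_moves:
  deltas:
    - {"claw": 40, "offset": [0, -0.07, 0.05], "spin": 0}
    - {"claw": 40, "offset": [0, 0, 0], "spin": 0}
    - {"claw": 40, "offset": [0, 0, 0], "spin": 0}
    - {"claw": 40, "offset": [0, 0, 0], "spin": 0}
  grip_force: 30

```text
clock: 31.62
eef_pos: [0.6021, -0.171, 0.0542]
ee_rot: [0.026, 0.939, -0.018, 0.343]
force: [1.3, -0.1, -2.0]
finger_gap: 0.0496
```

```bash
python3 - <<'E'
from h import *
st()
E
```

```text
t 31.62 p [ 0.6021 -0.171   0.0542] z [ 0.642 -0.061 -0.764] y [-0.052 -0.998  0.036] gap 0.0496 F [ 1.3 -0.1 -2. ] q [-0.57  0.25  2.1   1.12  0.34  0.04]
```

>>> apply_moves:
  deltas:
    - {"claw": 40, "offset": [-0.07, 0, -0.05], "spin": 0}
    - {"claw": 40, "offset": [-0.06, 0, -0.05], "spin": 0}

```text
clock: 31.78
eef_pos: [0.6012, -0.1711, 0.0556]
ee_rot: [0.025, 0.937, -0.018, 0.347]
force: [11.4, 4.7, -3.3]
finger_gap: 0.0498
```

```bash
python3 - <<'E'
from h import *
st()
E
```

```text
t 31.78 p [ 0.6012 -0.1711  0.0556] z [ 0.65  -0.058 -0.757] y [-0.05  -0.998  0.034] gap 0.0498 F [11.4  4.7 -3.3] q [-0.58  0.25  2.1   1.16  0.34  0.  ]
```

>>> apply_moves:
  deltas:
    - {"claw": 40, "offset": [-0.04, 0, -0.08], "spin": 0}
    - {"claw": 60, "offset": [-0.03, 0, -0.03], "spin": 0}
    - {"claw": 66, "offset": [0, 0.04, 0], "spin": 0}
    - {"claw": 66, "offset": [0, 0, 0], "spin": 0}

```text
clock: 32.12
eef_pos: [0.6009, -0.1699, 0.0559]
ee_rot: [0.025, 0.936, -0.017, 0.351]
force: [-0.3, -0.5, -0.1]
finger_gap: 0.066
```

```bash
python3 - <<'E'
from h import *
st()
E
```

```text
t 32.12 p [ 0.6009 -0.1699  0.0559] z [ 0.657 -0.059 -0.752] y [-0.049 -0.998  0.035] gap 0.066 F [-0.3 -0.5 -0.1] q [-0.58  0.25  2.11  1.19  0.34 -0.03]
```

>>> apply_moves:
  deltas:
    - {"claw": 68, "offset": [-0.25, 0.02, 0.4], "spin": 0}
    - {"claw": 70, "offset": [-0.4, 0.02, 0.6], "spin": 0}
    - {"claw": 70, "offset": [-0.5, 0.02, 0.7], "spin": 0}
    - {"claw": 70, "offset": [-0.6, 0.0, 0.7], "spin": 0}
    - {"claw": 70, "offset": [-0.6, 0.0, 0.6], "spin": 0}
    - {"claw": 70, "offset": [-0.6, 0.0, 0.6], "spin": 0}
    - {"claw": 70, "offset": [0, 0, 0], "spin": 0}

```text
clock: 32.7
eef_pos: [0.4752, -0.1661, 0.2031]
ee_rot: [0.027, 0.937, -0.017, 0.348]
force: [1.5, 0.4, 1.3]
finger_gap: 0.0698
```

```bash
python3 - <<'E'
from h import *
st()
f=grab_frame('top').astype(float)
g=f.mean(2)
def cen(u0,u1,v0,v1,th):
    s=np.clip(th-g[v0:v1,u0:u1],0,None);s=np.minimum(s,30);vv,uu=np.mgrid[v0:v1,u0:u1];return (s*uu).sum()/s.sum(),(s*vv).sum()/s.sum()
for t1,t2 in((100,80),(120,75),(90,70)):
        a=cen(322,335,196,209,t1);b=cen(323,336,178,190,t2);pa,pb=pz('top',*a,.066),pz('top',*b,.066);print(rk(pa),rk(pb),np.linalg.norm(pa-pb))
cv2.imwrite('pics/f.png',cv2.resize(f[155:220,300:370,::-1].astype(np.uint8),None,fx=9,fy=9,interpolation=cv2.INTER_CUBIC))
cv2.imwrite('pics/ftop.png',f[:,:,::-1].astype(np.uint8))
cv2.imwrite('pics/fs.png',grab_frame('scene')[:,:,::-1])
E
```

```text
t 32.7 p [ 0.4752 -0.1661  0.2031] z [ 0.652 -0.062 -0.756] y [-0.05  -0.998  0.038] gap 0.0698 F [1.5 0.4 1.3] q [-0.76 -0.4   2.36  0.68  0.7   0.42]
[0.0289 0.0495] [0.0812 0.0473] 0.05233198868093765
[0.029  0.0491] [0.0813 0.0473] 0.05237976802381847
[0.029  0.0497] [0.0814 0.0474] 0.05243865393675484
```

View pics/f.png

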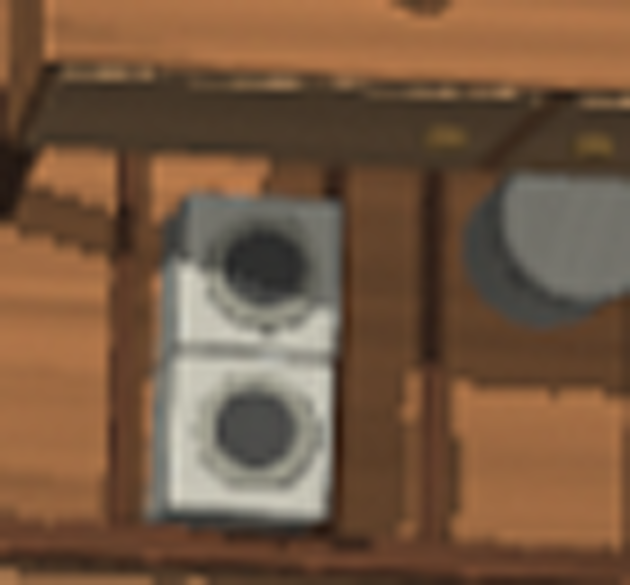

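View pics/ftop.png

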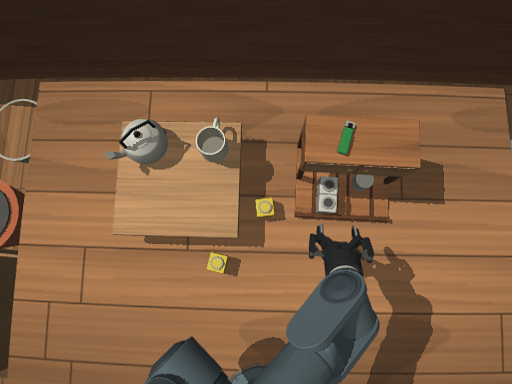

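View pics/fs.png

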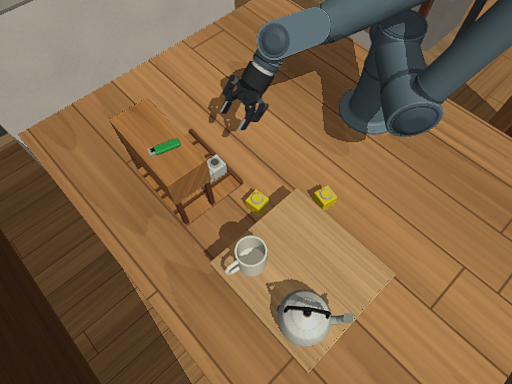

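```bash
python3 -c "
from bench import *
print(finish_job())"
```

```text
the job is handed in; nothing more can be done
None
```

I drew the old square tin forward to the front lip and set the new silver tin upright behind it in the left lane. Both are released, and I handed the job in at about 32.7 s of the 58 s allowed. The moves only allow shifts and a turn about the vertical. I got the 33–41° lean by pushing the arm outward at its reach limit, and that took about 18 s over two attempts.

**Old tin:** It stopped against the lip with 9.5 N on the tool. It did not shift measurably when I pushed the new tin against it with 16 N, and again with 11 N.

**New tin:** I regripped it once to close a possible gap. It met resistance after about 1 mm, and the lid positions did not change.

**Measurements that disagree:**
- The camera puts the lid centres 52.4 mm apart, where touching tins would be 50 mm. The outer edges measure about 99 mm for the two tins, against 100 mm.
- The old tin's centre reads 29 mm behind the lip, where 25 mm is ideal. The lip's own edge reads 1–2 mm off.
- I put this down to calibration error and the shadow on the new tin's lid, and relied on the contact forces. A gap of 1–2 mm cannot be ruled out.

**Other points:**
- The highest force I read was when setting the new tin down: about 38 N vertical, 43 N in total at the wrist. I took it to be the tin on the floor and backed off at once, but did not confirm that.
- One wrist joint read −2.74, which is its limit, before I changed the lean; it did not read past it.
- The round tin, kettle, mug, lighter and yellow look-alikes look unmoved in the final pictures.

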